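Lift the top stirrer bracket off a pile and set it on a lab lift

ROBOT

A 6-joint arm with a two-finger parallel gripper is mounted at the origin on the work surface. World frame = base frame: x ahead of the robot, y to its left, z up, the work surface at z = 0. Lengths are in mm, angles in degrees, forces in N, time in s.
With the tool pointing down it reaches from about 325 to 925 mm from the base axis. Payload 3.1 kg.
Tool frame: the origin (TCP) lies at the very end of the fingers, on their centre line; the grasp point (between the pads) lies grasp_offset behind it (grasp_offset is the distance from the TCP to the grasp point, in mm); z points along the fingers, x is the direction in which the jaws open and shut, and the axes are right-handed (so a half turn about z gives the same grasp; the last joint's range is limited). The gripper opens to 85 mm and grips with 20 to 120 N. Pads are 22 mm wide; open, the fingers measure 114 mm over their backs; the gripper's body (76 mm by 85 mm) begins 54 mm behind the grasp point. The pads swing forward as they close: fully open they stand 13 mm farther back than shut.
Start: joints at [-83.262, 12.427, 92.441, -0, 75.132, -6.429], TCP at [142.385, -608.577, 205.5] pointing down, gripper open.
Joint ranges: [-157.48, 157.48], [-44.54, 120.13], [17.64, 146.25], [-64.5, 244.5], [7.68, 150.69], [-147.95, 147.95]. Speed limits (degrees/s): [159.86, 159.86, 180, 180, 180, 180].

INTERFACE

Orientations are given as [roll, pitch, yaw] about the fixed x, y, z axes, in that order (R = Rz(yaw) Ry(pitch) Rx(roll)).
In Python, from station import * gives the robot as it stands. Calls block until the motion is done:
- goto(position, orientation): joint-space move of the TCP to a pose.
- move_l(position, attitude=None, speed=150): straight line of the TCP; attitude=None keeps the orientation; speed is the mean speed in mm/s.
- move_j(angles): joint-space move.
- grip(opening, squeeze=None): finger opening in mm; squeeze is the grip in N (None keeps the last); returns when the fingers have stopped.
- wait(seconds).
- solve_ik(position, orientation): joint angles nearest the present ones, or None.
- get_obs(): the state.
- get_image(name): name is "side" or "top" or "wrist"; returns the picture (400x640x3 uint8, red, green, blue); there is no depth.
- get_calibration(name): a dict with "fx", "fy", "cx", "cy" (pixels), "R" (3x3) and "t" (3): a world point X has camera coordinates R X + t; the wrist camera has in their place "mount" (4x4, takes a point from camera to tool coordinates, whose origin is the TCP and whose axes are the tool frame's). Camera axes: x right, y down, z forward; pixel columns grow to the right and rows downward; lengths in mm; the calibration is good to about 2 mm. A picture is of the moment at which its call begins: read the wrist's pose just before it. get_calibration takes no time and is no camera call.
A pose or a line that the arm cannot do raises Unreachable and nothing moves.
- sign_off(): hands the job in, once; it reports no verdict.
Trained networks look in the newest picture that a camera, given by its name, has taken for a name from the list of things; names that differ only in an ending like _2 or _b are one class to them, and where a whole thing is asked for, a point or a joint stands for the part that bears it (a point fixed in the world has none). Each returns a list of dicts, best first, with "score" (0 to 1); they miss things now and then, are a little off and sometimes report something else, mostly with a low value. They report only what shows in the picture. A call takes as long as a camera call. They do not tell look-alikes from the thing itself.
- spot_in(name, camera): "extent" ([centre column, centre row, width, height] in pixels, round what is visible of it).
- regions_of(name, camera): "region" (400x640 bool, what is visible of it) and "extent" ([centre column, centre row, width, height] in pixels, round what is visible of it).
The state is a dict: "t": time; "joint_pos": joint angles; "qvel": joint speeds; "effort": joint torques, N m; "tcp_pos": TCP position; "ee_rot": TCP orientation; "wrist_force": force on the tool from outside, world axes, zero at the start; "moment": the same for the moment, N m; "grip_width": finger opening in mm.
Only numpy, scipy, OpenCV 4.12 (cv2) and the standard library are available. Lean on these libraries where they do the work, as an engineer would, in place of code of your own. Each camera call takes 0.05 s, during which the arm holds its last target.

TASK

Lift the white stirrer bracket off the top of the pile and lay it flat, web upward, on the deck of the laboratory lift, centred and with its long side along the deck's long side. The steel slab and blue angle plate beneath it must stay where they are, and the flask, bottle and beaker must not be disturbed. Lower it gently until the deck carries it, and only then let go and move away.

Things in the scene. Friction and masses are not known exactly. Their poses are not given: they have to be found in the camera images.
- bracket: White cast bracket, an inverted shallow channel 150 long (x) x 84 wide (y) mm, 0.34 to 0.67 kg. Origin: centre of its underside, level with its flange feet; z points out of the plate on the web side. Flanges along both long edges, 8 thick, z 0 to 8; plate z 8 to 16; web and boss above. Centre of mass about x +3, y 0, z 18. At the start it leans about 20 deg about its own level x axis, +y side high.
- web (a point): Middle of the top edge of the bracket's web, (0, 0, 46) mm in the bracket's frame, axes as the bracket's. The web is the place to grip: a straight rib 12 thick (y -6 to +6), 30 high above the plate (z 16 to 46), from x -67 to +39. At its +x end stands an aluminium rod-clamp boss, 32 diameter, centred at x +52, top z 46, with a small black knob beyond.
- low_foot (a point): Outer edge of the bracket's -y flange foot, (0, -42, 0) mm in its frame. At the start this edge stands on the mat.
- high_flange (a point): Inner edge of the bracket's +y flange foot, (0, 34, 0) mm in its frame. At the start the bracket's underside rests on the blue plate's lip and this flange hangs 8 mm down behind it with about 4 mm play: it is hooked, and moving the bracket towards its -y side drags the blue plate. A straight lift of 15 mm frees it.
- angle: Blue angle plate, second in the pile, 150 (x) x 70 (y) x 8 mm, 0.3 kg, with a lip 6 thick along its -y edge whose top is 18 mm above its underside. Lies flat and loose on the slab. Origin: centre of underside. Must stay in place.
- slab: Steel slab at the bottom of the pile, 160 (x) x 85 (y) x 12 mm, 0.7 kg, loose on the mat. Origin: centre of underside. Must stay in place.
- mat: Fixed thin teal mat, 210 x 210 x 3 mm, under the pile. Origin: centre of underside, on the bench.
- lift: Fixed base of a motorised laboratory lift, grey, 150 (x) x 110 (y) x 50 mm high; origin at the centre of its underside, on the bench. It carries the deck.
- lift_axis (a point): Centre of the top of the lift's base, 50 mm above the bench. Centred above it, with the same yaw, is a level deck 190 (x) x 120 (y) mm, aluminium topped with a springy grey pad that gives 1 mm per 6 N. Its height differs each time and is not reported: the pad's top is 75 to 120 mm above the bench, and the lift does not move in use. Find it by touch or sight.
- flask: Bystander: conical glass flask, base 82 diameter, 120 high. Origin: centre of underside.
- reagent: Bystander: amber bottle, 60 diameter, 140 high. Origin: centre of underside.
- beaker: Bystander: white beaker, 70 diameter, 85 high. Origin: centre of underside.
Things that resemble listed ones, but are neither listed nor needed, are in the scene too. What is meant by the angle is not pink, and is the larger of those in its own colour.

How it is judged:
By the outcome, as a careful person would: the job done as asked, in the order asked, and still so for the second after the job is handed in, with the robot touching nothing.
It also fails if it takes over 51 s, if anything falls off the work surface, if the arm or the gripper's body presses on something with over 40 N, if the wrist force passes 120 N, or if a joint passes its speed limit or range.

## Working session

There is one attempt and no reset: what is moved stays moved. The work goes in short steps, each a Python script; the robot and the scene stay as the last script left them, time stands still between calls to the robot, and variables do not carry over. Pictures are saved under pics/ and viewed, and the job is handed in when it is done.

```bash
mkdir -p pics; ls; cat > h.py <<'E'
from station import *
import numpy as np, cv2
from scipy.spatial.transform import Rotation as Ro
def save(im,n): cv2.imwrite('pics/'+n+'.png',cv2.cvtColor(im,cv2.COLOR_RGB2BGR))
E
python3 - <<'E'
from h import *
o=get_obs();print(o)
for n in ['side','top','wrist']:
    save(get_image(n),n+'0');print(n,get_calibration(n))
    for k in ['bracket','angle','slab','lift','flask','reagent','beaker','mat']:
        print(k,[(round(d['score'],2),np.round(d['extent']).tolist()) for d in spot_in(k,n)][:3])
print(get_obs()['t'])
E
```

```text
pics
{'t': 0.0, 'joint_pos': array([-8.32608899e+01,  1.24774489e+01,  9.25272634e+01,  1.53682644e-03,
        7.51300249e+01, -6.42835087e+00]), 'qvel': array([ 0.03564881, -0.0086957 ,  0.09825334,  0.06882878,  0.05508877,
       -0.01997427]), 'effort': array([-2.31923288e-03, -3.96850955e+01, -3.03852761e+01, -2.89014324e-04,
        9.81559977e-03, -1.51948291e-05]), 'tcp_pos': array([ 142.30554652, -607.70843635,  204.17190784]), 'ee_rot': array([-1.79983440e+02,  1.33723864e-01, -7.68329159e+01]), 'wrist_force': array([0.04497443, 0.07765763, 0.05022015]), 'moment': array([ 0.04755106,  0.01256342, -0.01011586]), 'grip_width': 85.60785835101487}
side {'fx': 418.5445746320986, 'fy': 418.5445746320986, 'cx': 323.08668907690657, 'cy': 199.29779447631486, 'R': array([[ 9.20094231e-01, -3.91697070e-01,  1.08912004e-04],
       [-2.63199554e-01, -6.18460159e-01, -7.40427597e-01],
       [ 2.90090678e-01,  6.81234495e-01, -6.72136118e-01]]), 't': array([-563.41394205,  183.87604529, 1062.14713975])}
bracket [(0.78, [324.0, 268.0, 36.0, 58.0])]
angle [(0.8, [349.0, 267.0, 24.0, 48.0
[... 972 characters left out ...]
0.7, [308.0, 169.0, 29.0, 25.0])]
reagent [(0.78, [169.0, 181.0, 32.0, 21.0])]
beaker [(0.76, [433.0, 179.0, 26.0, 21.0])]
mat [(0.69, [376.0, 227.0, 81.0, 86.0])]
wrist {'fx': 335.0727032351065, 'fy': 335.0727032351065, 'cx': 319.3340258318953, 'cy': 204.06374636257334, 'mount': array([[ 9.99999265e-01,  1.18375718e-03, -2.61526679e-04,
        -9.77248193e-01],
       [-1.06779129e-03,  9.62201889e-01,  2.72335060e-01,
        -6.87273117e+01],
       [ 5.74020047e-04, -2.72334581e-01,  9.62202446e-01,
        -1.68638052e+02],
       [ 0.00000000e+00,  0.00000000e+00,  0.00000000e+00,
         1.00000000e+00]])}
bracket []
angle []
slab []
lift []
flask []
reagent []
beaker []
mat []
1.35
```

```bash
python3 - <<'E'
import cv2
for n in ['side','top']:
    im=cv2.imread(f'pics/{n}0.png'); cv2.imwrite(f'pics/{n}0z.png', cv2.resize(im[90:400,140:500],None,fx=2.2,fy=1.9) if 0 else cv2.resize(im[100:350,140:500] if n=='top' else im[70:330,200:520],(800,556 if n=='top' else 600)))
E
```

```text
(no output)
```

View pics/top0.png

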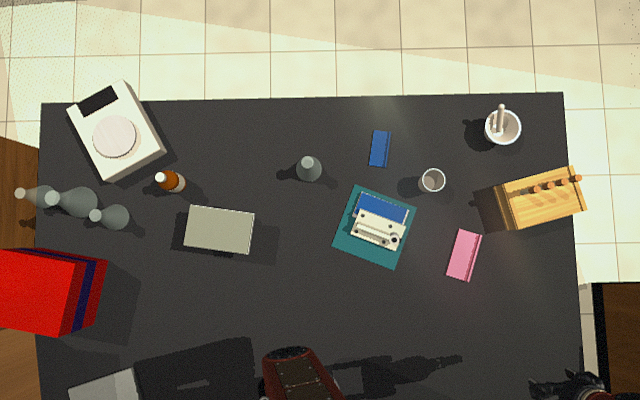

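View pics/top0z.png

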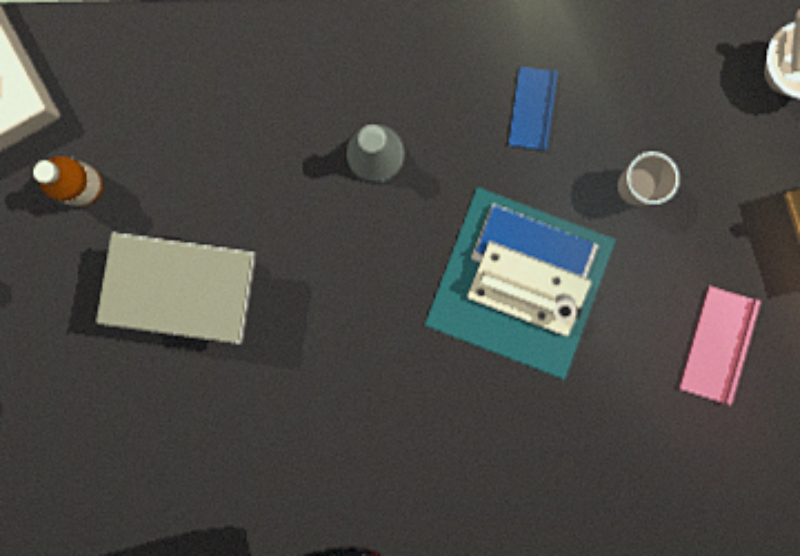

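View pics/side0.png

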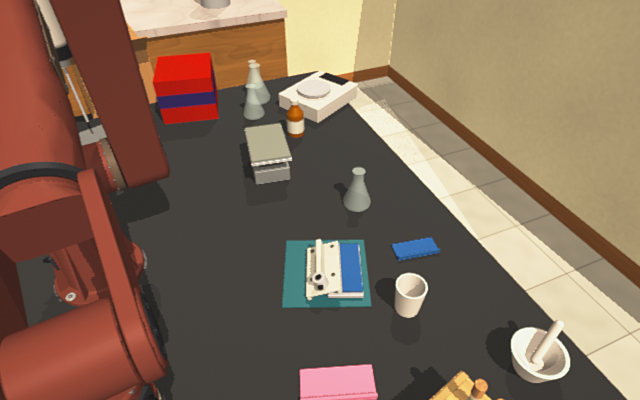

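Top view: the pile (bracket at ≈(378,228)) is on the teal mat. The lift deck is at ≈(219,229), the flask at (308,169), the bottle at (169,181) and the beaker at (432,180). The small blue (380,148) and the pink (464,255) are look-alikes. The side view agrees. Next I'll take wrist views.

```bash
cat >> h.py <<'E'
def ray(cal,uv,T=None):
    d=np.array([(uv[0]-cal['cx'])/cal['fx'],(uv[1]-cal['cy'])/cal['fy'],1.])
    if T is None: R,t=cal['R'],cal['t']; return -R.T@t, R.T@d
    M=T@cal['mount']; return M[:3,3], M[:3,:3]@d
def onz(cal,uv,z,T=None):
    c,d=ray(cal,uv,T); return c+d*(z-c[2])/d[2]
def tcpT(o=None):
    o=o or get_obs(); T=np.eye(4); T[:3,:3]=Ro.from_euler('xyz',o['ee_rot'],degrees=True).as_matrix(); T[:3,3]=o['tcp_pos']; return T
def proj(cal,X,T=None):
    X=np.atleast_2d(X)
    if T is None: p=X@np.array(cal['R']).T+cal['t']
    else:
        M=np.linalg.inv(T@cal['mount']); p=X@M[:3,:3].T+M[:3,3]
    return np.c_[cal['fx']*p[:,0]/p[:,2]+cal['cx'],cal['fy']*p[:,1]/p[:,2]+cal['cy']]
E
python3 - <<'E'
from h import *
c=get_calibration('top')
for n,uv,z in [('mat',(376,227),3),('brk',(377,231),40),('deck corners',(190,206),100),('',(254,211),100),('',(248,254),100),('',(183,247),100),('flask',(308,169),90),('bottle',(169,181),70),('beaker',(433,180),60),('mat tl',(354,185),3),('tr',(416,207),3),('br',(394,270),3),('bl',(331,245),3)]:
    print(n,onz(c,uv,z).round())
E
```

```text
mat [ 523. -231.    3.]
brk [ 510. -228.   40.]
deck corners [593. 323. 100.]
 [574. 136. 100.]
 [450. 153. 100.]
 [474. 342. 100.]
flask [697. -23.  90.]
bottle [672. 397.  70.]
beaker [ 660. -400.   60.]
mat tl [ 658. -165.    3.]
tr [ 584. -359.    3.]
br [ 389. -282.    3.]
bl [470. -88.   3.]
```

```bash
python3 - <<'E'
from h import *
import station; print([k for k in dir(station) if not k.startswith('__')]); print(getattr(station,'grasp_offset',None))
import pickle
out=[]
for i,(p,y) in enumerate([((440,-160,235),-21),((540,-195,235),-21)]):
    goto(p,[180,0,y]); wait(0.15)
    o=get_obs(); im=get_image('wrist'); save(im,f'w{i}')
    d={k:[(x['score'],x['extent'],x.get('region')) for x in regions_of(k,'wrist')] for k in ['bracket','angle','slab']}
    out.append((o,im,d)); print(o['t'],o['tcp_pos'],o['ee_rot'])
    for k in d: print(k,[(round(a,2),np.round(b)) for a,b,_ in d[k]])
pickle.dump(out,open('pile.pkl','wb'))
E
```

```text
['Unreachable', 'get_calibration', 'get_image', 'get_obs', 'goto', 'grasp_offset', 'grip', 'move_j', 'move_l', 'regions_of', 'sign_off', 'solve_ik', 'spot_in', 'wait']
18.700000000000003
3.45 [ 439.91427285 -160.75726665  234.93666568] [ 1.79994990e+02  9.94891309e-03 -2.10808386e+01]
bracket [(0.8, array([401., 206.,  85., 139.]))]
angle [(0.9, array([457., 193.,  65., 124.])), (0.67, array([598., 139.,  81.,  62.])), (0.65, array([401., 369.,  34.,  14.])), (0.6, array([403., 207.,  85., 137.]))]
slab [(0.71, array([442., 194.,  65., 132.]))]
4.3 [ 539.0896744  -194.60167242  234.84835423] [-1.79998455e+02  4.93360130e-02 -2.10009946e+01]
bracket [(0.74, array([312., 208.,  75., 138.]))]
angle [(0.95, array([364., 195.,  61., 124.])), (0.91, array([523., 140., 111.,  62.]))]
slab [(0.79, array([360., 196.,  74., 129.]))]
```

```bash
python3 - <<'E'
import cv2
for i,(a,b) in enumerate([(300,110),(210,110)]):
    im=cv2.imread(f'pics/w{i}.png'); cv2.imwrite(f'pics/w{i}z.png', cv2.resize(im[b:b+190,a:a+250],(750,570),interpolation=cv2.INTER_CUBIC))
E
```

```text
(no output)
```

View pics/w0z.png

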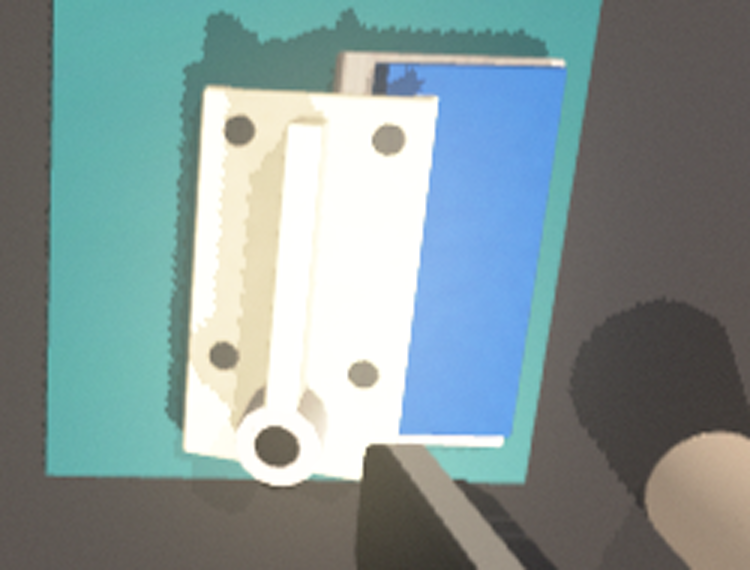

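View pics/w1z.png

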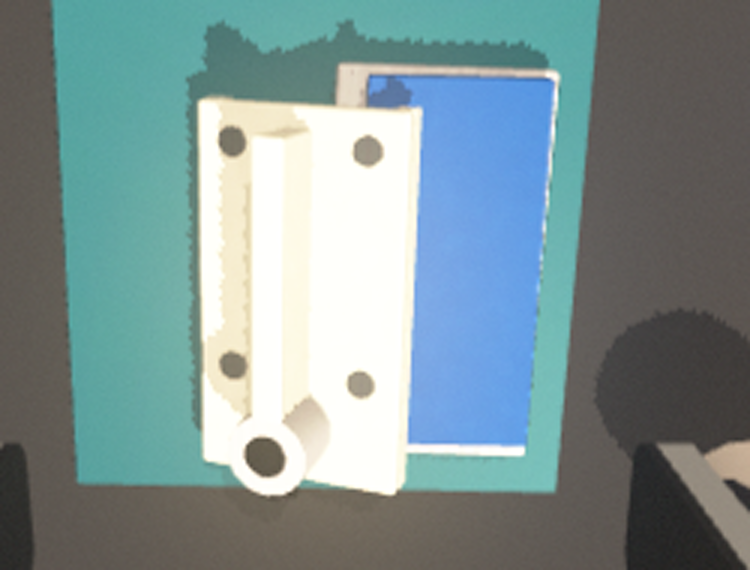

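View pics/w0.png

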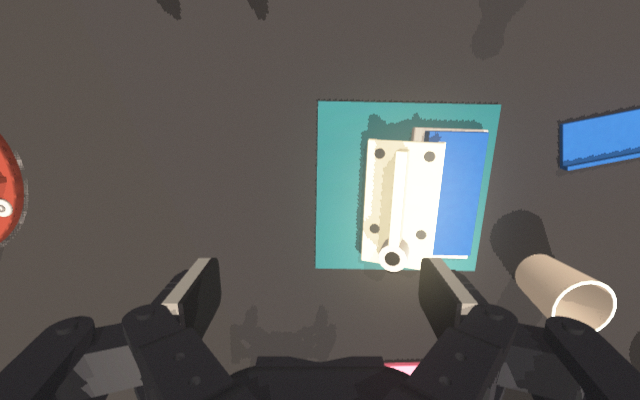

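```bash
cat > fit.py <<'E'
from h import *
import pickle
from scipy.optimize import least_squares
out=pickle.load(open('pile.pkl','rb')); cal=get_calibration('wrist')
M=np.array([[52,0,46],[-67,-6,46],[-67,6,46],[-75,-42,16],[-75,42,16],[75,-42,16],[75,42,16]],float)
P=[np.array([[277,446],[288,123],[323,123],[205,88],[438,97],[184,452],[np.nan]*2])/3+[300,110],
   np.array([[268,456],[252,137],[283,137],[199,98],[416,108],[204,460],[399,490]])/3+[210,110]]
Ts=[tcpT(o) for o,_,_ in out]
def pose(p): return Ro.from_euler('ZX',[p[3],p[4]],degrees=True)*Ro.from_euler('y',p[5],degrees=True),p[:3]
def res(p):
    R,t=pose(p); X=R.apply(M)+t
    return np.nan_to_num(np.concatenate([(proj(cal,X,T)-q).ravel() for T,q in zip(Ts,P)]))
s=least_squares(res,[510,-228,15,-111,20,0],loss='soft_l1'); 
if __name__=='__main__':
    R,t=pose(s.x); print(s.x.round(1)); print(res(s.x).reshape(2,-1,2).round(1))
    for n,a in [('web',[0,0,46]),('low',[0,-42,0]),('high',[0,34,0])]: print(n,(R.apply(a)+t).round(1))
    # web edge triangulation: boss
    for uv in ['P']:
        c0,d0=ray(cal,P[0][0],Ts[0]);c1,d1=ray(cal,P[1][0],Ts[1])
        A=np.c_[d0,-d1];k=np.linalg.lstsq(A,c1-c0,rcond=None)[0];print('boss',c0+d0*k[0],c1+d1*k[1],R.apply([52,0,46])+t)
    for T,q,(o,im,_),i in zip(Ts,P,out,(0,1)):
        im=im.copy(); im=cv2.resize(im,None,fx=3,fy=3)
        a,b=[(300,110),(210,110)][i]
        for L in [M[[3,4,6,5,3]],np.array([[-67,-6,46],[39,-6,46],[39,6,46],[-67,6,46],[-67,-6,46]]),np.array([[-75,-42,0],[75,-42,0.]]),np.array([[52+16*np.cos(u),16*np.sin(u),46] for u in np.linspace(0,6.3,20)])]:
            cv2.polylines(im,[np.int32(proj(cal,R.apply(L)+t,T)*3)],False,(255,0,0),1)
        save(im[b*3:b*3+570,a*3:a*3+750],f'fit{i}')
E
python3 fit.py
```

```text
[ 517.6 -232.    16.6 -111.8   20.    -0. ]
[[[ 0.9 -0.4]
  [-0.2 -0.1]
  [ 0.2  0.5]
  [-0.5 -0. ]
  [ 0.4  0.3]
  [ 0.1 -0.4]
  [ 0.   0. ]]

 [[ 0.2 -0.4]
  [ 0.1 -0.9]
  [ 0.5 -0.2]
  [-0.4  0.1]
  [-1.5  0.5]
  [ 0.3 -0.2]
  [-0.6  1.6]]]
web [ 503.  -226.2   59.8]
low [ 481.  -217.4    2.2]
high [ 547.3 -243.9   28.2]
boss [ 482.80197521 -275.81056984   57.39079088] [ 482.77429743 -275.89198596   57.43173154] [ 483.72154821 -274.4564072    59.78783889]
```

```bash
python3 - <<'E'
from h import *
import pickle
out=[]
for i,p in enumerate([(590,255,250),(450,255,250)]):
    goto(p,[180,0,-6]); wait(0.15)
    o=get_obs(); im=get_image('wrist'); save(im,f'd{i}')
    out.append((o,im)); print(o['t'],o['tcp_pos'],o['ee_rot'])
pickle.dump(out,open('deck.pkl','wb'))
E
```

```text
6.3083 [590.4274604  253.70036828 250.01755615] [ 1.79987593e+02 -4.63230697e-03 -6.11085606e+00]
7.125 [451.43952711 254.93565709 250.37439175] [-1.79979943e+02 -6.03762929e-02 -6.05091252e+00]
```

View pics/d0.png

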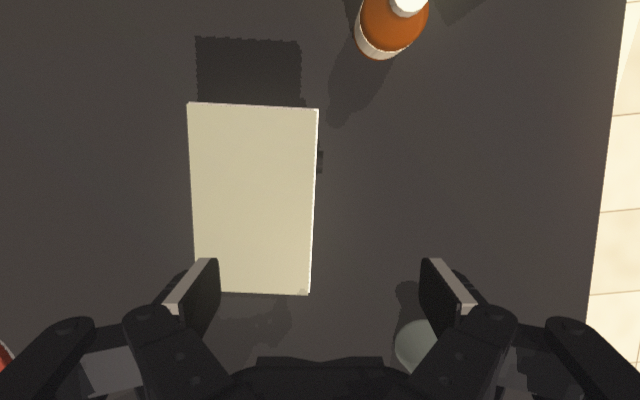

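View pics/d1.png

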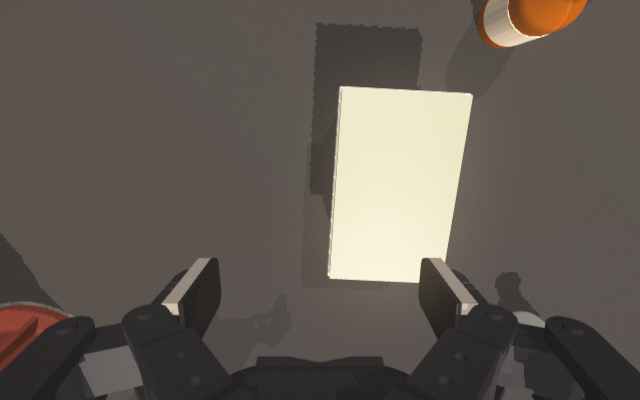

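View pics/fit0.png

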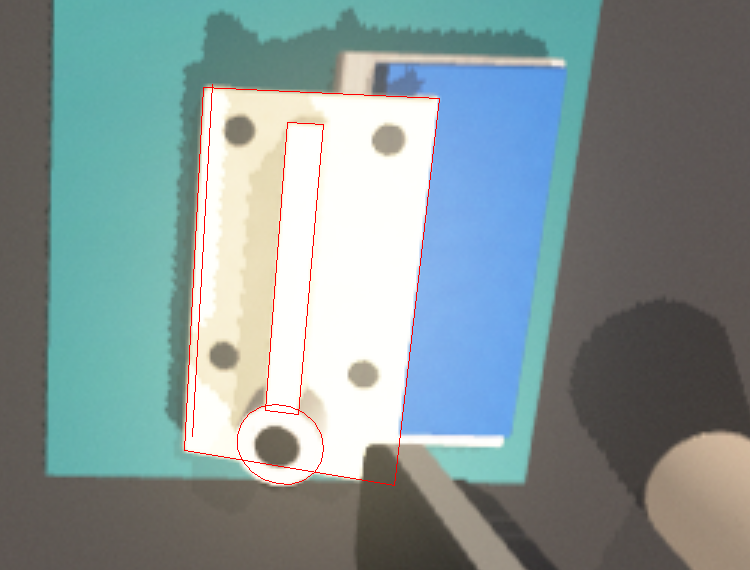

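View pics/fit1.png

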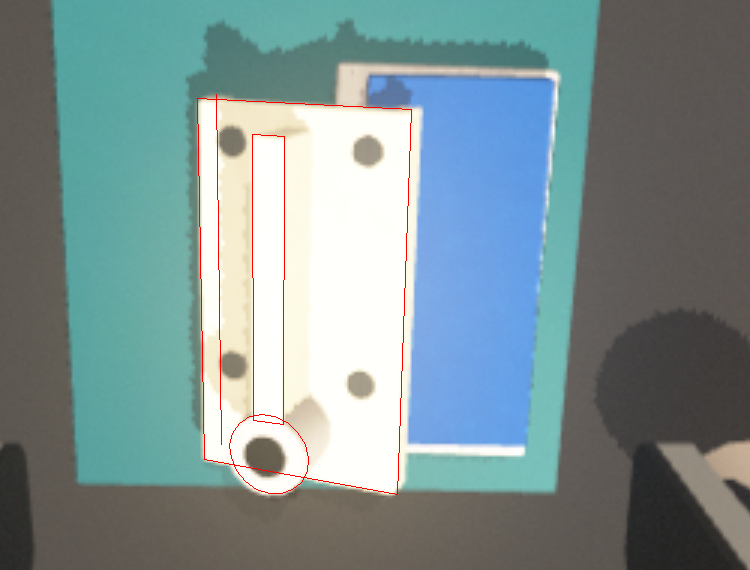

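Deck corners: d0 (188,102), (318,108), (309,295); d1 (340,87), (471,95), (330,278). The bracket model overlay lies right on the picture edges.

```bash
cat > dfit.py <<'E'
from h import *
import pickle
from scipy.optimize import least_squares
out=pickle.load(open('deck.pkl','rb')); cal=get_calibration('wrist')
Q=np.array([[-95,-60,0],[-95,60,0],[95,60,0],[95,-60,0]],float); N=[np.nan]*2
P=[np.array([[188,103],[318,109],[309,295],N]),np.array([[341,87],[471,95],N,[330,278]])]
Ts=[tcpT(o) for o,_ in out]
def X(p): return Ro.from_euler('z',p[3],degrees=True).apply(Q)+p[:3]
def res(p): return np.nan_to_num(np.concatenate([(proj(cal,X(p),T)-q).ravel() for T,q in zip(Ts,P)]))
s=least_squares(res,[523,238,100,-96]); print(s.x.round(2)); print(res(s.x).reshape(2,-1,2).round(1))
for T,(o,im),i in zip(Ts,out,(0,1)):
    im=cv2.resize(im,None,fx=3,fy=3); cv2.polylines(im,[np.int32(proj(cal,X(s.x)[[0,1,2,3,0]],T)*3+1)],False,(255,0,0),1)
    a=[150,280][i]; save(im[210:930,a*3:a*3+690][:600 if 0 else 720],f'df{i}') 
    b=cv2.imread(f'pics/df{i}.png'); cv2.imwrite(f'pics/df{i}.png',cv2.resize(b,(575,600)))
for c in ('side','top'):
    k=get_calibration(c); print(c,proj(k,X(s.x)).round())
E
python3 dfit.py
```

```text
[523.26 238.31 100.27 -98.82]
[[[-0.5  0. ]
  [ 1.2  0.7]
  [ 1.7 -0.8]
  [ 0.   0. ]]

 [[-1.3  0.6]
  [ 1.  -0.5]
  [ 0.   0. ]
  [-2.2 -0.1]]]
side [[244. 130.]
 [281. 125.]
 [292. 158.]
 [252. 164.]]
top [[183. 245.]
 [190. 205.]
 [254. 213.]
 [248. 254.]]
```

View pics/df0.png

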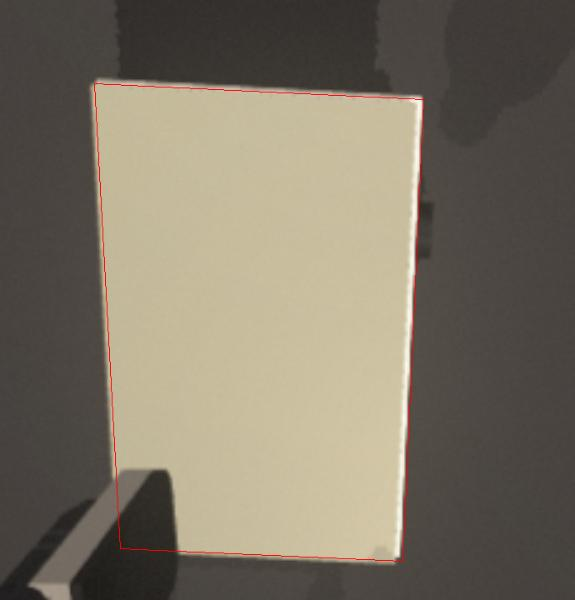

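View pics/df1.png

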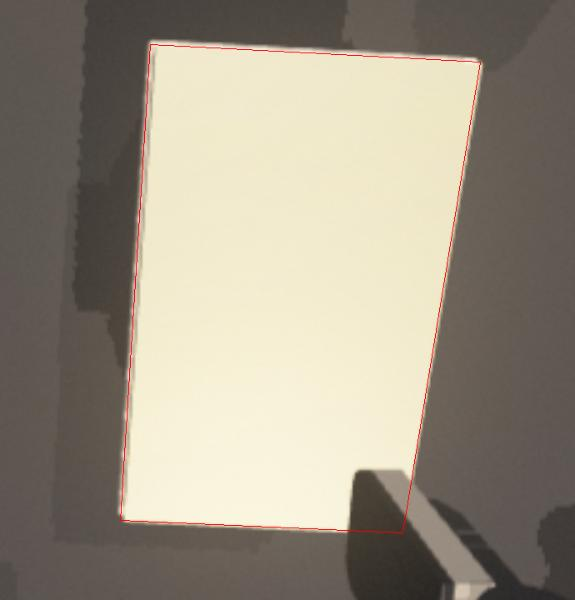

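```bash
sed -i 's/^P=\[np.array(\[\[188.*/P=[np.array([[187.6,102],[316.8,109],[308,293.5],N]),np.array([[341,86.4],[472,94],N,[330.8,278]])]/' dfit.py; python3 dfit.py | head -6
cat > g1.py <<'E'
from h import *
import fit
R,t=fit.pose(fit.s.x); B=R.as_matrix()
Rt=np.c_[B[:,1],B[:,0],-B[:,2]]; rpy=Ro.from_matrix(Rt).as_euler('xyz',degrees=True)
tgt=R.apply([3,0,20])+t
pre=tgt+B[:,2]*75
print(rpy,tgt,pre,solve_ik(pre,rpy),solve_ik(tgt,rpy))
import sys
if len(sys.argv)>1:
    grip(45)
    goto(pre,rpy); wait(0.2)
    o=get_obs(); print(o['t'],o['tcp_pos']-pre,o['ee_rot']-rpy,o['wrist_force'],o['grip_width'])
    save(get_image('wrist'),'pre'); 
E
python3 g1.py go
```

```text
[523.22 239.01 100.78 -98.78]
[[[-0.6  0.3]
  [ 2.3 -0.2]
  [ 2.6  0.3]
  [ 0.   0. ]]

[179.99509085 -19.99277139 -21.80877011] [ 510.47682946 -232.16435942   35.35480005] [ 486.67186654 -222.63190517  105.83498206] [-34.85818863  -4.58100624 124.47901767   6.77992851  40.78376026
 -17.43140289] [-34.10853016   6.25453719 123.00095814   8.02098199  31.42446696
 -18.43575912]
9.65 [0.56579157 0.50782438 0.32858167] [-0.00208567 -0.02863864  0.07457417] [-0.30298672 -0.71877347  0.63905533] 45.16615998922436
```

View pics/pre.png

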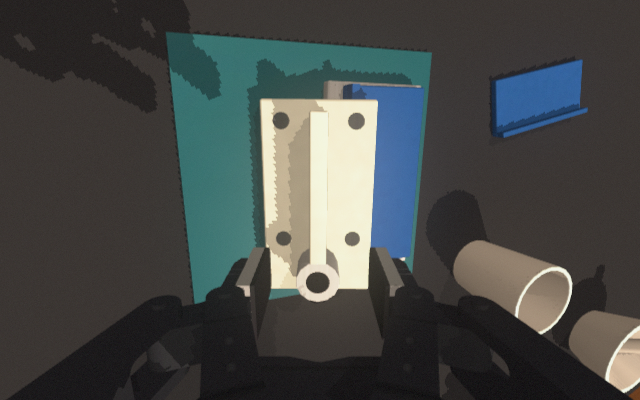

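The bracket's web is at column ≈319, centred between the fingertips (inner edges ≈268 and ≈371) and parallel to them. I'll go in.

```bash
cat > g2.py <<'E'
from g1 import *
import pickle
move_l(tgt,rpy,speed=60); wait(0.2)
o=get_obs(); print(o['t'],o['tcp_pos']-tgt,o['wrist_force'])
w=grip(5,60); wait(0.2)
o=get_obs(); print(o['t'],w,o['grip_width'],o['tcp_pos'],o['ee_rot'],o['wrist_force'],o['moment']); pickle.dump((o,R.as_matrix(),t),open('grasp.pkl','wb'))
save(get_image('side'),'gs'); save(get_image('wrist'),'gw')
E
python3 g2.py
```

```text
[-179.985401    -19.98169435  -21.83072742] [ 510.29571135 -232.20973067   35.58672114] [ 486.49755723 -222.69692672  106.07185731] [-34.88664293  -4.61535002 124.47787742   6.80170781  40.83607639
 -17.4512498 ] [-34.13364892   6.21571305 123.00767447   8.04436226  31.47328243
 -18.4563342 ]
11.2917 [ 0.19740534 -0.11473518  0.43038264] [-0.10792786  0.39200114 -0.47917645]
11.975 False 6.606567651695527 [ 510.06295662 -232.09315445   35.5409394 ] [-179.98247108  -19.94965584  -21.82553926] [-3.29527791  1.1205752   3.45834159] [ 0.14297745  0.49842242 -0.03602887]
```

View pics/gw.png

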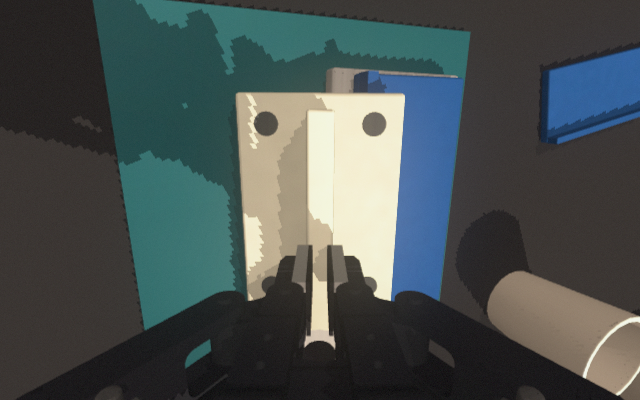

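```bash
python3 - <<'E'
from h import *
o=get_obs(); print(o['t'],o['grip_width'],o['wrist_force'])
wait(0.1); o=get_obs(); print(o['t'],o['grip_width'],o['wrist_force'])
im=get_image('wrist'); save(cv2.resize(im[220:400,220:420],(660,594)),'gw2')
E
```

```text
12.075 6.850922091583044 [-2.71696404  0.25257122  4.27061779]
12.175 6.506608171627579 [-3.92004775  0.45492836  4.54530521]
```

View pics/gw2.png

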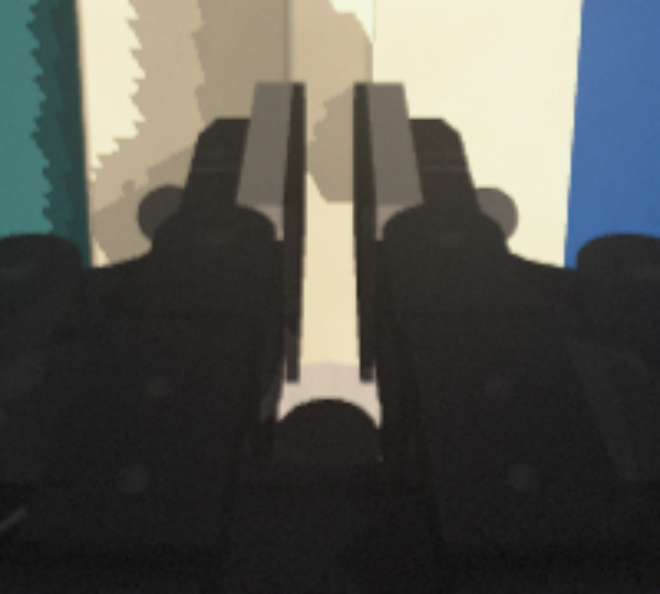

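```bash
python3 -c "
import cv2
im=cv2.imread('pics/gs.png'); cv2.imwrite('pics/gsz.png',cv2.resize(im[170:350,240:480],(800,600)))"
```

```text
(no output)
```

View pics/gsz.png

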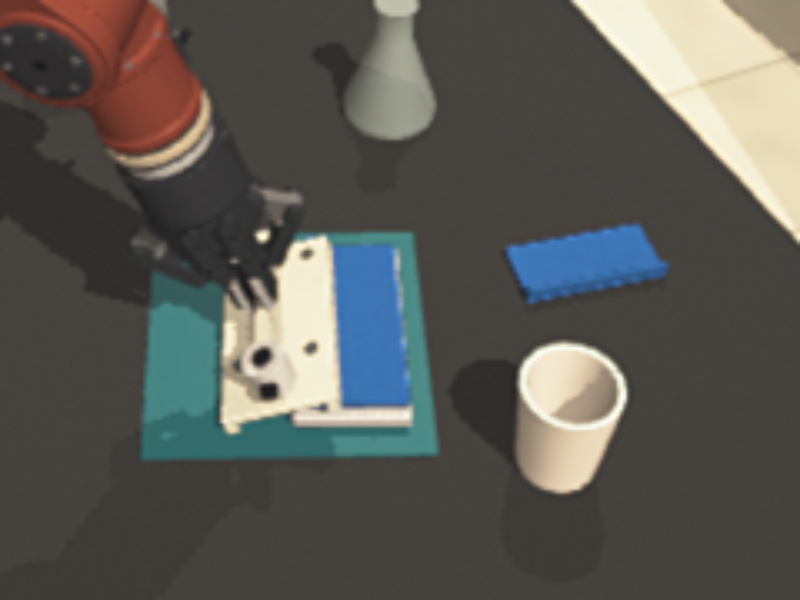

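The pads clasp both faces of the web. I'll firm the grip and lift straight up.

```bash
python3 - <<'E'
from h import *
w=grip(0,70); o=get_obs(); print(o['t'],w,o['grip_width'],o['wrist_force'],o['tcp_pos'])
p=np.array([510.3,-232.2,35.5])
p=o['tcp_pos']
move_l(p+[0,0,25],None,speed=40); wait(0.1); o=get_obs(); print(o['t'],o['grip_width'],o['wrist_force'],o['tcp_pos']-p,o['ee_rot'])
move_l(p+[0,0,110],None,speed=90); wait(0.2); o=get_obs(); print(o['t'],o['grip_width'],o['wrist_force'],o['moment'],o['tcp_pos']-p,o['ee_rot'])
a=get_image('side'); b=get_image('top'); save(get_image('wrist'),'lw')
save(cv2.resize(a[150:350,220:470],(750,600)),'ls'); save(cv2.resize(b[140:300,280:480],(750,600)),'lt')
E
```

```text
12.4417 False 5.87703504788428 [-4.78475306  1.09408106  4.99364226] [ 510.12801024 -232.11198697   35.53836879]
13.3167 0.1940087364864119 [-0.98263481  0.86200664 -0.76395198] [-0.23981714  0.1672588  24.67414057] [-179.97704969  -19.94953783  -21.83373232]
14.6083 -0.26287488936660175 [ 0.77618252  0.2935436  -0.48209032] [ 0.04505887  0.18319976 -0.0203523 ] [ -0.49660693   0.30519457 109.05784637] [-179.96492616  -19.89060708  -21.83987066]
```

View pics/lw.png

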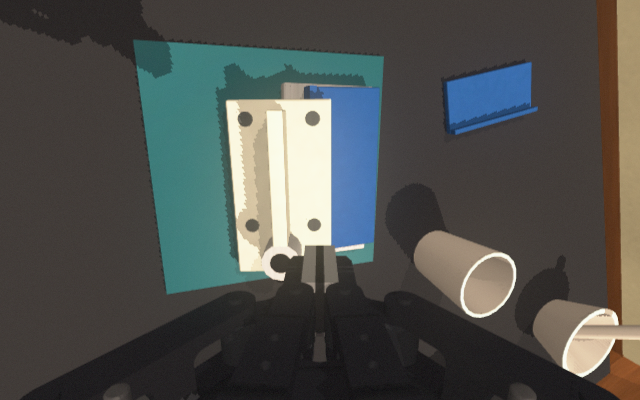

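View pics/ls.png

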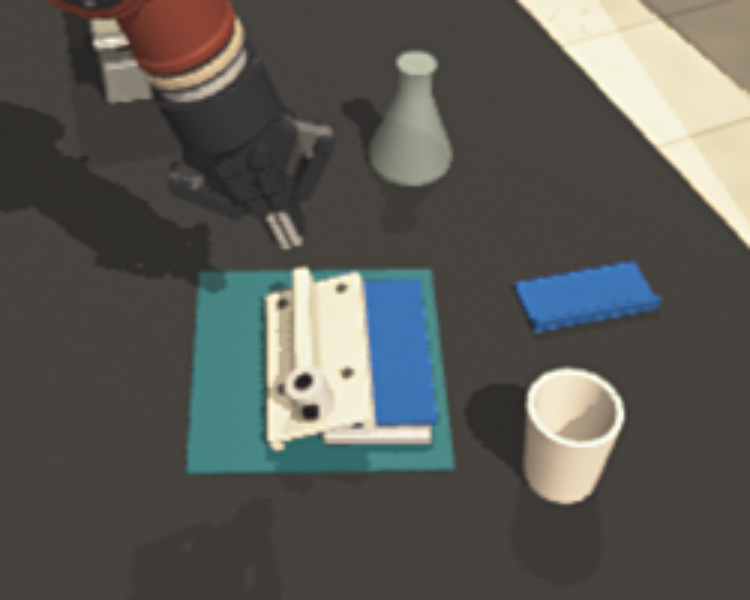

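View pics/lt.png

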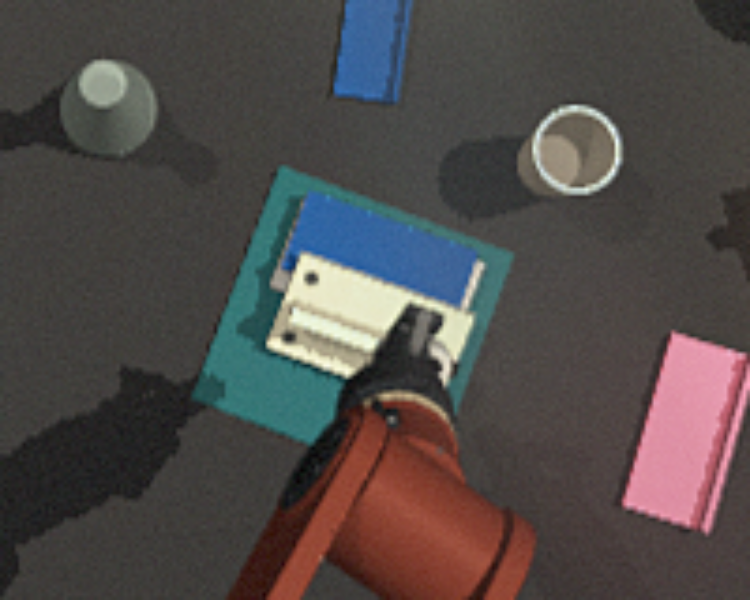

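The picture shows the bracket still on the pile, so the grip slid off. The width of 6.6 mm (the web is 12) suggests the tips only sat at the web's top edge. I'll check tip and bracket heights.

```bash
python3 - <<'E'
from h import *
o=get_obs(); print(o['tcp_pos'],o['ee_rot'],o['t']); T=tcpT(o)
w=get_calibration('wrist'); print('tcp in wrist',proj(w,T[:3,3],T), 'grasp',proj(w,T[:3,3]-18.7*T[:3,2],T))
for c in ('side','top'): print(c,proj(get_calibration(c),T[:3,3]),proj(get_calibration(c),T[:3,3]-18.7*T[:3,2]))
import fit
R,t=fit.pose(fit.s.x)
pts=R.apply([[52,0,46],[-67,0,46],[-75,42,16],[75,42,16],[-75,-42,16],[75,-42,0]])+t
for c in ('side','top'): print(c,proj(get_calibration(c),pts).round(1).tolist())
print('wrist',proj(w,pts,T).round(1).tolist())
E
python3 -c "
import cv2
im=cv2.imread('pics/lw.png'); cv2.imwrite('pics/lwz.png',cv2.resize(im[60:290,190:420],(600,600)))"
```

```text
[ 509.94283941 -232.00045901  145.11400309] [-179.97757481  -19.94199792  -21.83222633] 14.7583
tcp in wrist [[320.61793014 243.15769306]] grasp [[320.75403538 257.8720116 ]]
side [[321.62702543 236.87538372]] [[318.77801746 231.61384953]]
top [[383.25613442 230.39873002]] [[383.41259453 232.46143378]]
side [[318.5, 277.3], [317.8, 239.4], [337.1, 240.4], [340.1, 288.7], [306.8, 248.3], [308.8, 300.2]]
top [[393.5, 239.4], [356.1, 225.3], [359.0, 209.2], [405.5, 226.7], [349.4, 233.7], [394.7, 249.1]]
wrist [[274.1, 263.2], [268.0, 109.1], [326.7, 98.6], [325.6, 271.8], [219.9, 98.5], [237.2, 263.9]]
```

View pics/lwz.png

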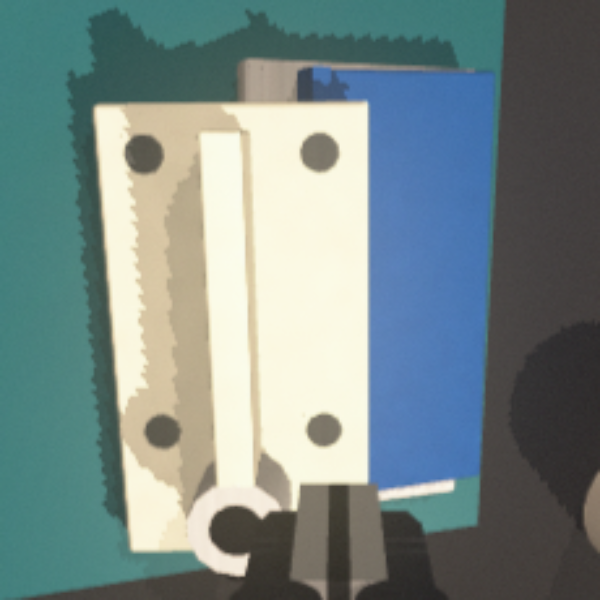

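```bash
python3 - <<'E'
from h import *
o=get_obs(); T=tcpT(o); print(o['t'])
for c,n in (('side','a'),('top','b')):
    k=get_calibration(c); im=get_image(c); s=8
    u=proj(k,T[:3,3])[0]; a,b=int(u[0])-40,int(u[1])-45
    z=cv2.resize(im[b:b+70,a:a+80],None,fx=s,fy=s,interpolation=cv2.INTER_CUBIC)
    for q in (0,18.7,40,54+18.7):
        p=((proj(k,T[:3,3]-q*T[:3,2])[0]+.5-[a,b])*s).astype(int); cv2.circle(z,tuple(int(v) for v in p),4,(255,0,255),-1)
    save(z,'tip'+n); save(im,'full'+n)
E
```

```text
14.7583
```

View pics/tipa.png

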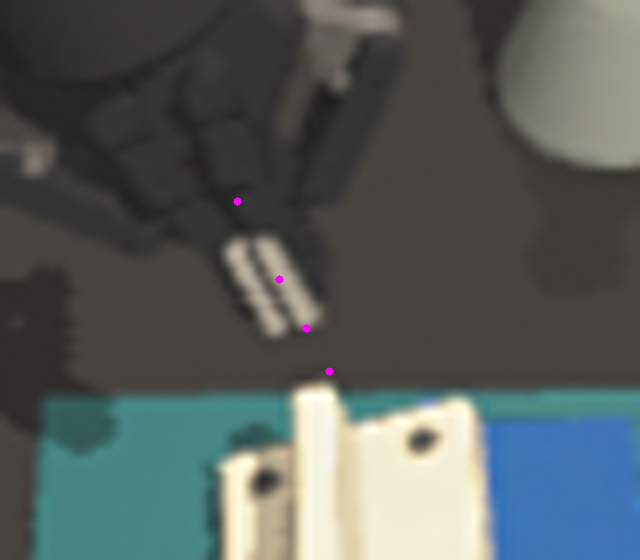

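View pics/tipb.png

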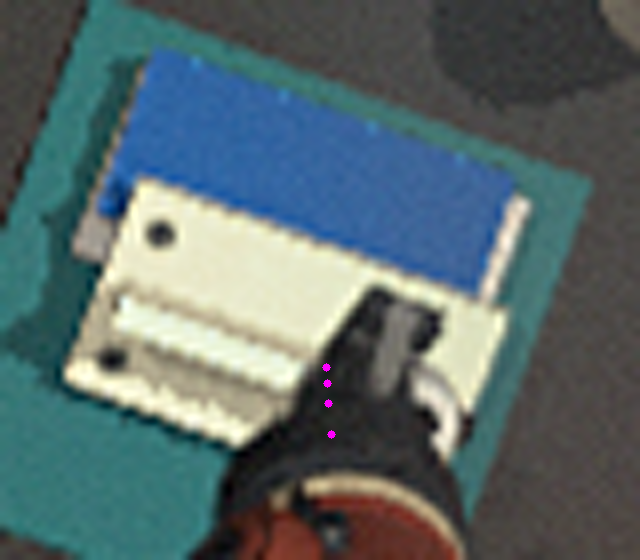

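```bash
python3 - <<'E'
from h import *
k=get_calibration('top'); im=cv2.cvtColor(cv2.imread('pics/top0.png'),cv2.COLOR_BGR2RGB)
s=5; z=cv2.resize(im[300:400,500:640],None,fx=s,fy=s,interpolation=cv2.INTER_CUBIC)
T=np.eye(4);T[:3,:3]=Ro.from_euler('xyz',[180,0,-76.83],degrees=True).as_matrix();T[:3,3]=[142.3,-607.7,204.2]
for q,x,y in ((0,0,0),(0,55,0),(0,-55,0),(60,0,0),(170,0,0),(0,0,50)):
    u=proj(k,(T@[x,y,-q,1])[:3])[0]; print(q,x,y,u.round(1)); cv2.circle(z,tuple(int(v) for v in (u+.5-[500,300])*s),4,(255,0,255),-1)
save(z,'t0tip')
E
```

```text
0 0 0 [539.2 371.7]
0 55 0 [559.9 366.3]
0 -55 0 [518.4 377.2]
60 0 0 [552.5 380. ]
170 0 0 [581.9 398.2]
0 0 50 [545.  391.5]
```

View pics/t0tip.png

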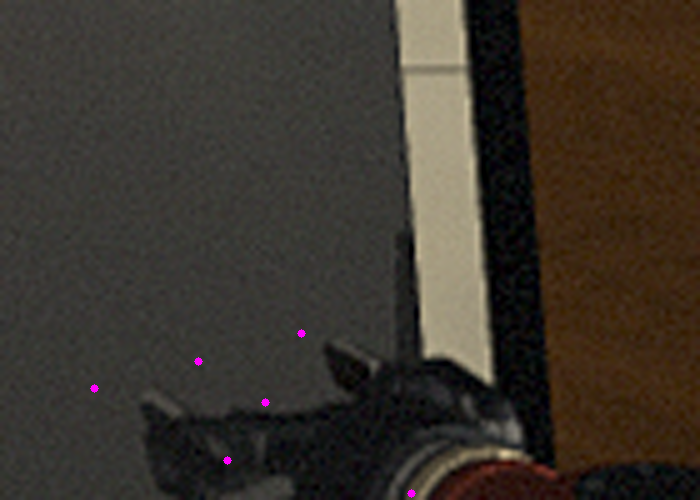

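```bash
python3 - <<'E'
from h import *
a=get_calibration('side');b=get_calibration('top')
def tri(p,q):
    c0,d0=ray(a,p);c1,d1=ray(b,q);k=np.linalg.lstsq(np.c_[d0,-d1],c1-c0,rcond=None)[0];return (c0+d0*k[0]).round(),(c1+d1*k[1]).round()
print(tri((317.9,232.2),(393,228)),tri((317.9,232.2),(391,231)),tri((317.9,232.2),(385,232)))
# check: boss now
print('boss',tri((321,277.3),(396,236)))
T=tcpT(); w=get_calibration('wrist')
for v in [246,250]:
    c,d=ray(w,(320,v),T); print(c,(c+d*150).round(),(c+d*175).round())
E
python3 -c "
import cv2
im=cv2.imread('pics/fullb.png'); cv2.imwrite('pics/fb.png',cv2.resize(im[190:400,280:500],(630,600),interpolation=cv2.INTER_CUBIC))"
```

```text
(array([ 495., -246.,  181.]), array([ 515., -253.,  182.])) (array([ 496., -244.,  178.]), array([ 507., -248.,  179.])) (array([ 501., -232.,  165.]), array([ 505., -234.,  165.]))
boss (array([ 488., -279.,   64.]), array([ 494., -281.,   64.]))
[ 481.76236117 -145.72993158  303.86946878] [ 504. -218.  173.] [ 508. -230.  151.]
[ 481.76236117 -145.72993158  303.86946878] [ 504. -220.  174.] [ 507. -232.  152.]
```

View pics/fb.png

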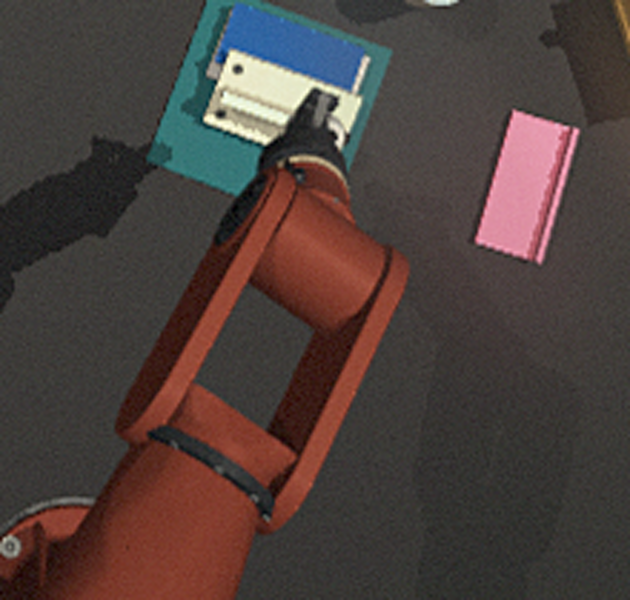

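The fingers turn out to end about 25 mm behind the reported TCP: pad spacing in the wrist view, the side view and the failed grasp all say so. The tips only pinched the web's crest. I'll re-image the pile from the same two poses to see what moved.

```bash
python3 - <<'E'
from h import *
import pickle
out=[]
grip(45)
for i,(p,y) in enumerate([((440,-160,235),-21),((540,-195,235),-21)]):
    goto(p,[180,0,y]); wait(0.15)
    o=get_obs(); im=get_image('wrist'); save(im,f'x{i}'); out.append((o,im,None)); print(o['t'],o['tcp_pos'],o['ee_rot'],o['wrist_force'])
    a,b=[(300,110),(210,110)][i]
    save(cv2.resize(im[b:b+190,a:a+250],(750,570),interpolation=cv2.INTER_CUBIC),f'x{i}z')
pickle.dump(out,open('pile2.pkl','wb'))
E
```

```text
16.1083 [ 438.74782403 -159.7052394   232.6080436 ] [-179.97091429    0.18963178  -21.02996189] [ 0.06666732  0.04471448 -0.17241395]
16.8083 [ 538.83267678 -194.62161946  234.351055  ] [-1.79992826e+02  9.16042008e-02 -2.10140739e+01] [-0.72945135 -0.64865979  0.1310281 ]
```

View pics/x0z.png

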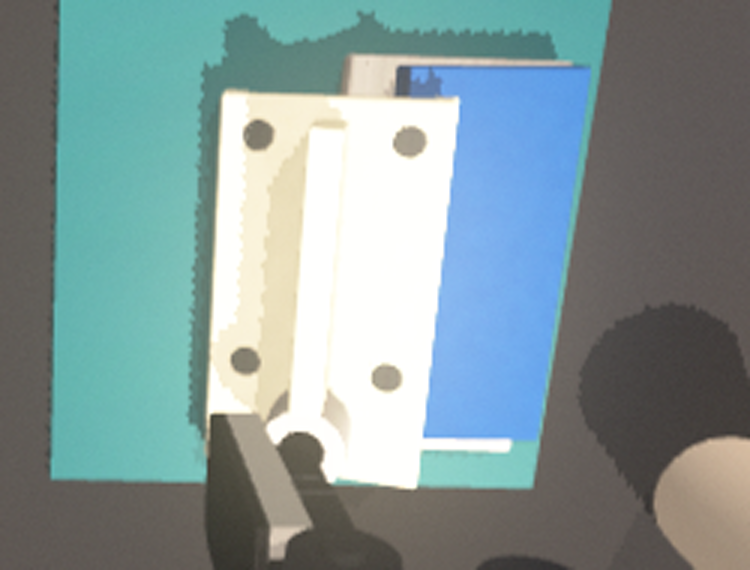

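View pics/x1z.png

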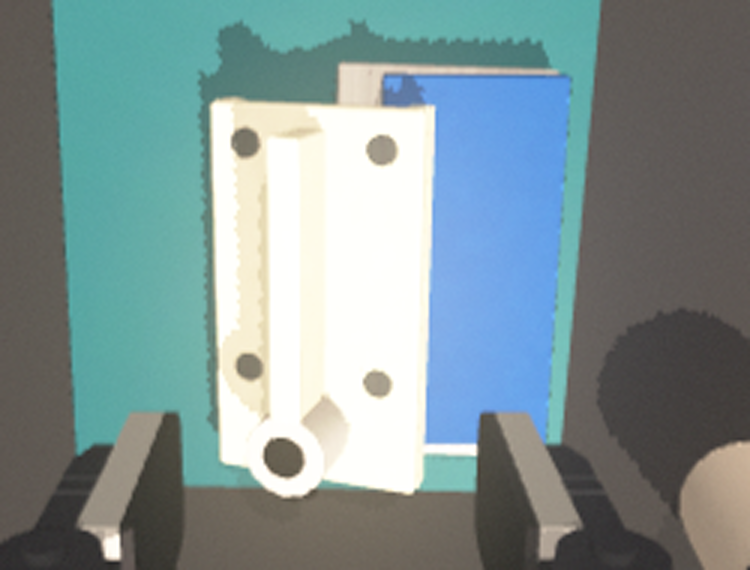

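```bash
sed -e "s/pile.pkl/pile2.pkl/" -e "s/'fit{i}'/'fitb{i}'/" fit.py > fit2.py
python3 - <<'E'
s=open('fit2.py').read()
i=s.index('P=[np.array'); j=s.index('Ts=[')
s=s[:i]+"""N=[np.nan]*2
P=[np.array([[302,450],[311,127],[346,127],[223,91],[460,98],N,[417,488]])/3+[300,110],
   np.array([[284,457],[268,137],[299,137],[211,100],[429,107],[220,462],[414,492]])/3+[210,110]]
"""+s[j:]
open('fit2.py','w').write(s)
E
python3 fit2.py; python3 fit.py | head -1
cat > ang.py <<'E'
from h import *
import pickle
cal=get_calibration('wrist')
# blue plate +y edge top corners z=23 ; view 1
for f,pts in (('pile',{'pp-':(559,74),'pp+':(527,446)}),('pile2',{'pp-':(571,75),'pp+':(549,444)})):
    o=pickle.load(open(f+'.pkl','rb'))[1][0]
    for k,p in pts.items(): print(f,k,onz(cal,np.array(p)/3+[210,110],23,tcpT(o)).round(1))
E
python3 ang.py
```

```text
[ 5.225e+02 -2.337e+02  1.640e+01 -1.113e+02  1.930e+01  1.000e-01]
[[[ 0.3 -0. ]
  [-0.4 -0.2]
  [ 0.1  0.4]
  [-0.3  0.1]
  [ 0.4  0.6]
  [ 0.   0. ]
  [ 0.   0.2]]

 [[ 0.7 -0.6]
  [-0.1 -0.7]
  [ 0.4 -0.1]
  [-0.3 -0.3]
  [-0.9  0.4]
  [-0.1 -0.4]
  [-0.   0.5]]]
web [ 508.3 -228.3   59.8]
low [ 485.6 -219.3    2.5]
high [ 552.4 -245.4   27.7]
boss [ 489.03616095 -275.86501717   61.24790366] [ 488.85057477 -276.39608896   61.51700396] [ 489.41370022 -276.77667788   59.71208045]
[ 517.6 -232.    16.6 -111.8   20.    -0. ]
pile pp- [ 633.5 -185.2   23. ]
pile pp+ [ 576.2 -324.4   23. ]
pile2 pp- [ 637.1 -187.    23. ]
pile2 pp+ [ 584.5 -326.4   23. ]
```

```bash
python3 -c "
import cv2,numpy as np
a=cv2.imread('pics/w1.png')[120:275,320:410];b=cv2.imread('pics/x1.png')[120:275,320:410]
cv2.imwrite('pics/cmp.png',cv2.resize(np.hstack([a,b]),None,fx=3.8,fy=3.8,interpolation=cv2.INTER_CUBIC))"
```

```text
(no output)
```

View pics/cmp.png

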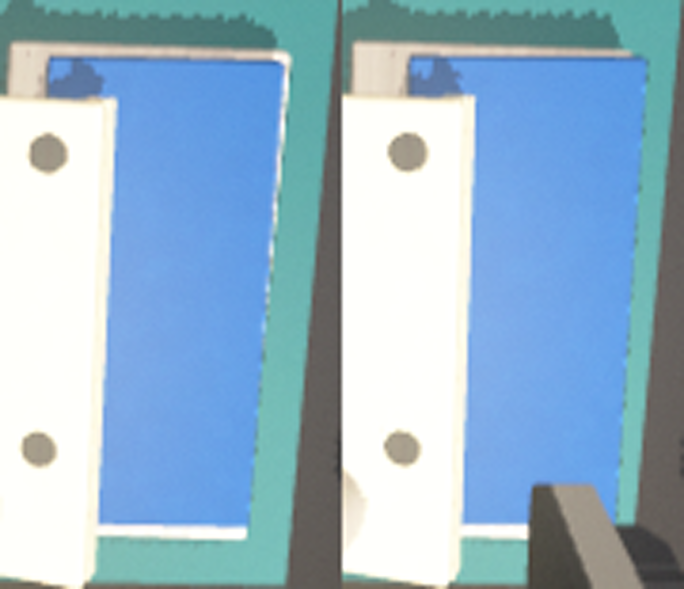

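View pics/fitb1.png

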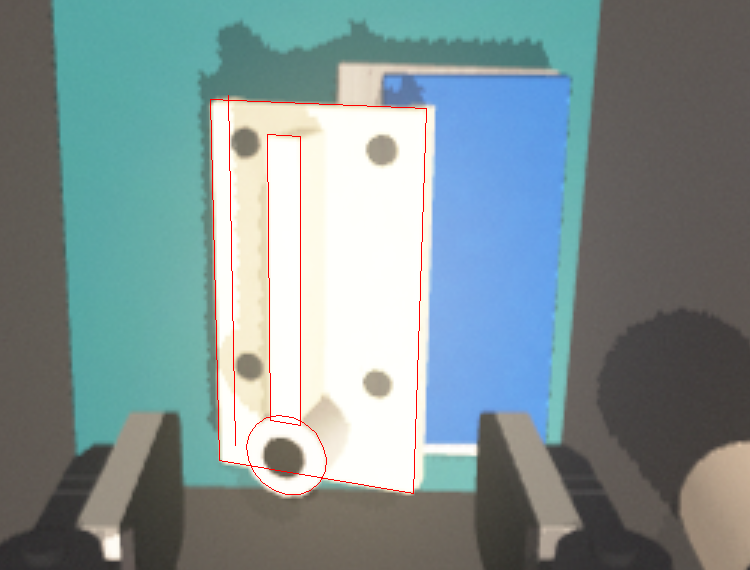

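```bash
cat > g3.py <<'E'
from h import *
import fit2,pickle,sys
R,t=fit2.pose(fit2.s.x); B=R.as_matrix()
Rt=np.c_[B[:,1],B[:,0],-B[:,2]]; rpy=Ro.from_matrix(Rt).as_euler('xyz',degrees=True)
at=lambda z:R.apply([3,0,z])+t
if __name__=='__main__':
    print(rpy,at(-5),solve_ik(at(-5),rpy))
    goto(at(55),rpy); move_l(at(10),rpy,speed=90)
    for z in (5,0,-4):
        move_l(at(z),rpy,speed=40); o=get_obs(); f=o['wrist_force']; print(z,o['t'],f.round(1),(o['tcp_pos']-at(z)).round(1))
        if np.linalg.norm(f)>8: print('contact'); break
    w=grip(0,30); wait(.1); o=get_obs(); print(o['t'],w,o['grip_width'],o['wrist_force'],o['tcp_pos'],o['ee_rot'])
    save(get_image('wrist'),'hw'); a=get_image('side'); save(cv2.resize(a[170:350,240:480],(800,600)),'hs')
E
python3 g3.py
```

```text
[-179.85883059  -19.32989678  -21.31017544] [ 522.95656657 -237.13046432   11.70110391] [-33.87132749  10.77940476 121.02092371   8.65966317  29.60973391
 -19.41864708]
5 18.525 [-0.1 -0.   0. ] [ 0.1 -0.   0.2]
0 18.8 [-0.2 -0.4 -0.4] [-0.2  0.2 -0.4]
-4 19.05 [-0.1  0.2 -0.3] [-0.2  0.1 -0.4]
19.5417 False 11.661613229100281 [-0.92884983 -0.25808025  2.36753675] [ 522.60924025 -236.9759749    12.73021354] [-179.8604725   -19.3303167   -21.30450052]
```

View pics/hw.png

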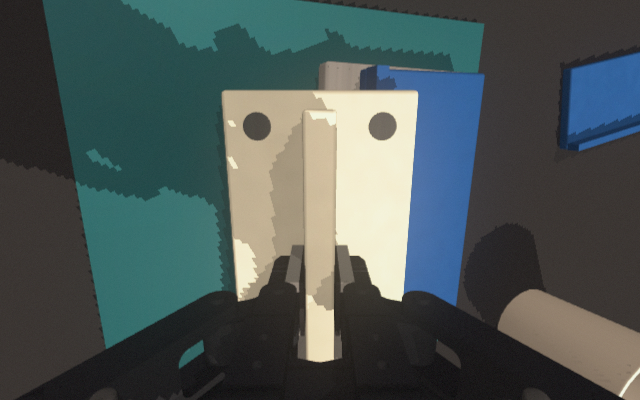

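View pics/hs.png

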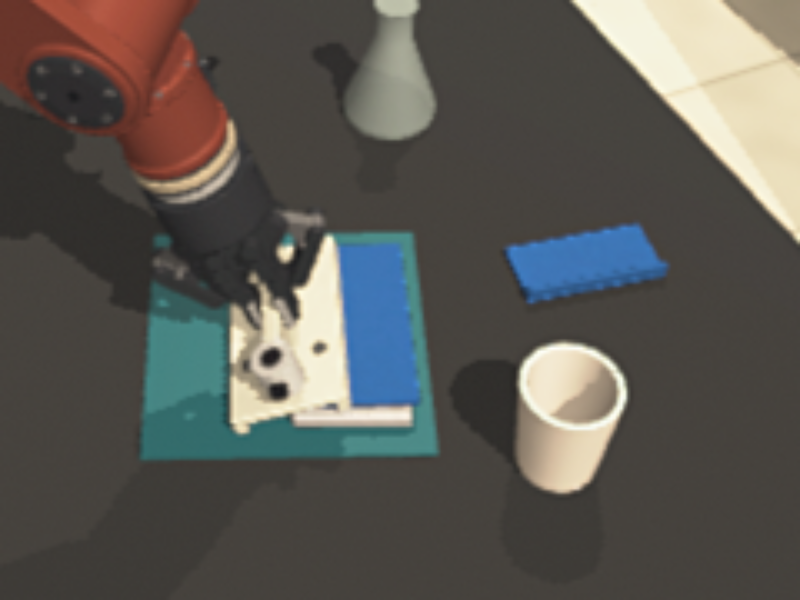

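Width 11.7 mm, with the web held between the pads. Now firm up and lift straight.

```bash
python3 - <<'E'
from h import *
import pickle
grip(0,70); o=get_obs(); p=o['tcp_pos']; print(o['t'],o['grip_width'],o['wrist_force'])
pickle.dump(o,open('grasp2.pkl','wb'))
move_l(p+[0,0,28],None,speed=50); o=get_obs(); print(o['t'],o['grip_width'],o['wrist_force'],(o['tcp_pos']-p).round(1))
if o['grip_width']>9:
    move_l(p+[0,0,150],None,speed=150); wait(0.2); o=get_obs(); print(o['t'],o['grip_width'],o['wrist_force'],o['moment'],o['tcp_pos'],o['ee_rot'])
a=get_image('side'); b=get_image('top'); save(get_image('wrist'),'mw')
save(cv2.resize(a[150:350,220:470],(750,600)),'ms'); save(cv2.resize(b[140:300,280:480],(750,600)),'mt')
E
```

```text
19.8583 10.923560111677618 [-2.30808862  1.09046988  3.5069263 ]
20.5667 10.950084020746932 [-0.88099906  0.17676436 -4.21449825] [-0.1  0.1 28. ]
21.7333 10.361891650284544 [ 0.77305274 -0.19354898 -2.56698112] [0.15855921 0.36222117 0.0236483 ] [ 521.67138039 -236.36561968  161.0205252 ] [-179.82201998  -19.16545892  -21.32180582]
```

View pics/mw.png

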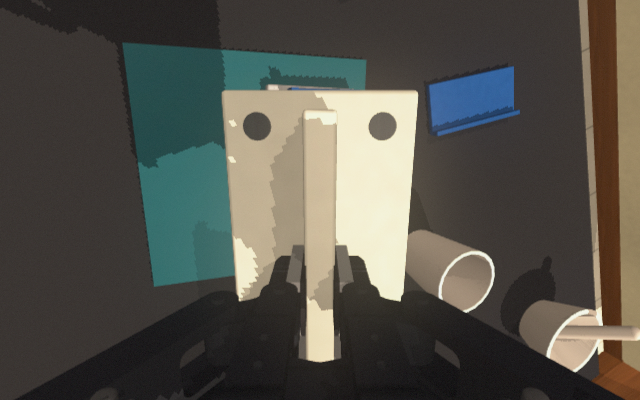

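View pics/ms.png

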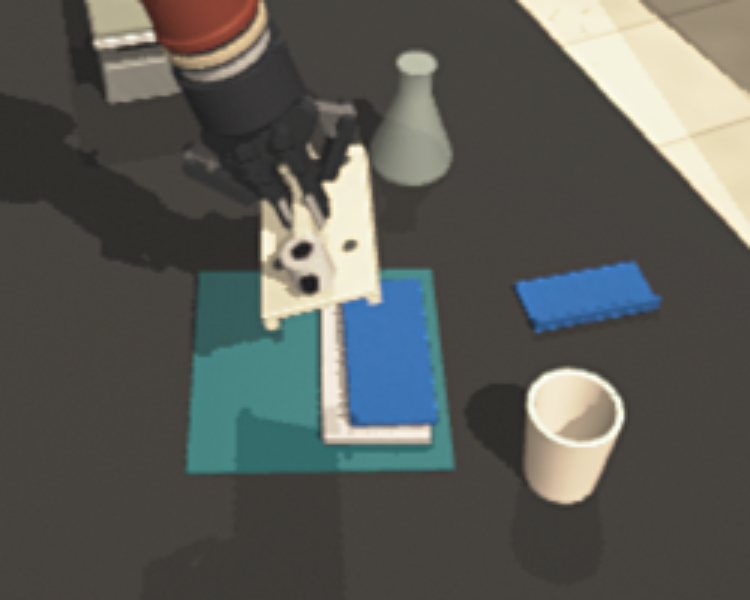

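Held without slip: the wrist view is identical to before the lift. Slab and plate show below. I'll carry it to the deck.

```bash
cat > place.py <<'E'
from h import *
import pickle,fit2
o=pickle.load(open('grasp2.pkl','rb')); T=tcpT(o)
R,t=fit2.pose(fit2.s.x); Bp=np.eye(4); Bp[:3,:3]=R.as_matrix(); Bp[:3,3]=t
G=np.linalg.inv(T)@Bp   # bracket in tool
Rn=np.array([[0,1,0],[1,0,0],[0,0,-1.]])
g=G[:3,3].copy(); dang=Ro.from_matrix(Rn.T@G[:3,:3]).as_rotvec(degrees=True)
g[0]=0  # jaws centre the web
DECK=np.array([523.2,238.7,100.8]); YAW=-98.8
def tcp_for(z,d=DECK,yaw=YAW):
    Rb=Ro.from_euler('z',yaw,degrees=True).as_matrix(); Rt=Rb@Rn.T
    return np.array([d[0],d[1],z])-Rt@g, Ro.from_matrix(Rt).as_euler('xyz',degrees=True)
E
python3 - <<'E'
from place import *
print(G[:3,3],dang)
p,r=tcp_for(160); print(p,r,solve_ik(p,r))
q=get_obs()['tcp_pos']
goto(p,r); p,r=tcp_for(122); move_l(p,r,speed=100); wait(.3)
o=get_obs(); print(o['t'],o['tcp_pos']-p,o['ee_rot'],o['wrist_force'],o['grip_width'])
a=get_image('side'); b=get_image('top'); save(get_image('wrist'),'pw')
save(cv2.resize(a[80:230,200:387],(748,600)),'ps'); save(cv2.resize(b[160:320,130:330],(750,600)),'pt')
E
```

```text
[ 0.21032511 -3.08619004 -4.05178215] [ 0.01045885  0.01230208 -0.0267225 ]
[522.72785664 235.65013941 155.94821785] [180.    0.   -8.8] [ 1.72540313e+01  8.91517306e+00  1.02082214e+02 -2.54444375e-14
  6.90026127e+01  2.60540313e+01]
24.425 [0.61073929 0.22736358 0.86151798] [-1.79961766e+02 -8.10776326e-02 -8.79362025e+00] [ 0.31915192  0.32878903 -3.1741684 ] 10.687804699999967
```

View pics/pw.png

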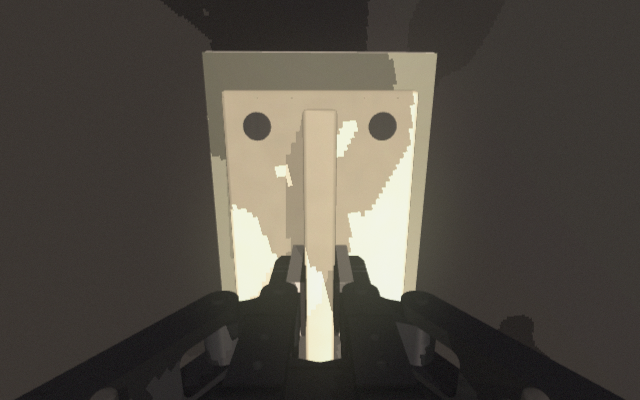

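View pics/ps.png

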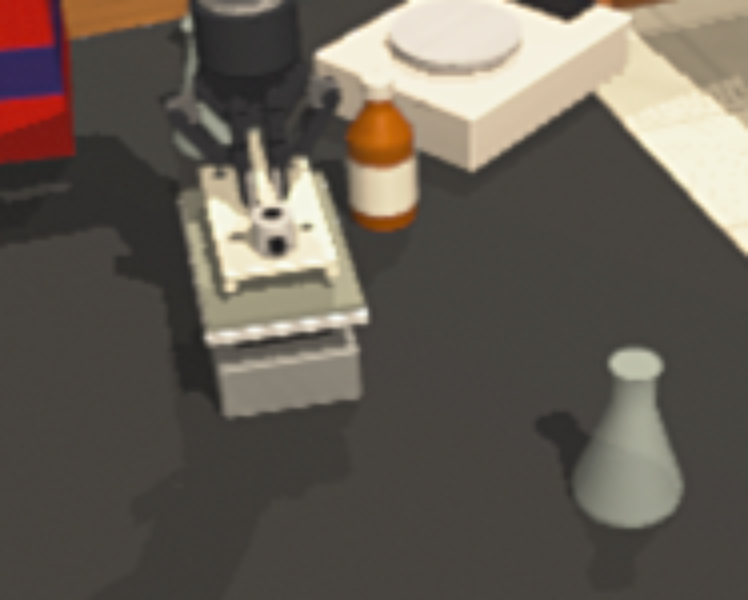

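View pics/pt.png

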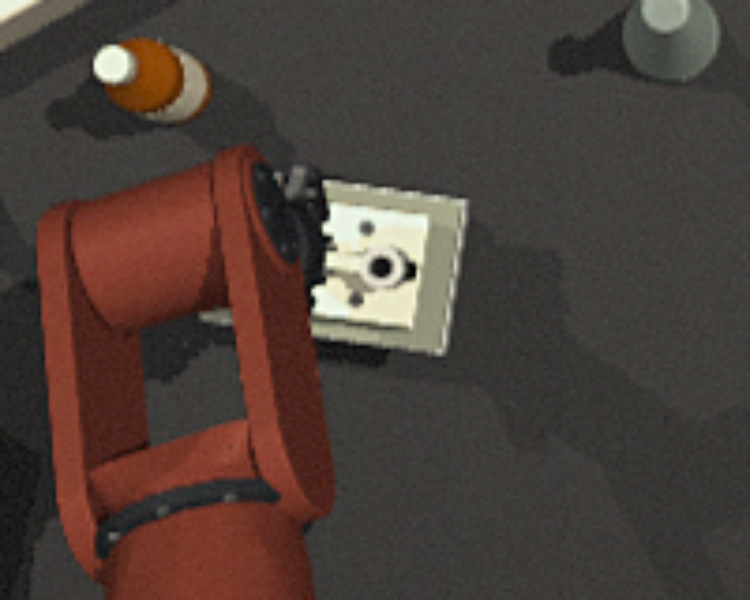

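The bracket sits centred over the deck: deck edges at cols 204/436, bracket 222/418, edges parallel. I'll lower it slowly with force feedback.

```bash
python3 - <<'E'
from place import *
p,r=tcp_for(107); move_l(p,r,speed=60); wait(.1); o=get_obs(); f0=o['wrist_force'][2]; print(o['t'],f0,o['tcp_pos'][2]-p[2])
z=107
while z>92:
    z-=1.0 
    p,r=tcp_for(z); move_l(p,r,speed=25); wait(.03); o=get_obs(); f=o['wrist_force'][2]; print(z,round(o['t'],2),f.round(2),round(o['tcp_pos'][2]+4.05,1))
    if f>-0.3: break
wait(.2)
o=get_obs(); print(o['t'],o['wrist_force'],o['moment'],o['grip_width'],o['ee_rot'])
a=get_image('side'); save(cv2.resize(a[80:230,200:387],(748,600)),'qs')
E
```

```text
25.075 -2.6173728617933913 -0.1254242910580814
106.0 25.36 0.52 106.6
25.5583 [-0.56713027 -0.80425682  0.94040643] [0.02530498 0.10359118 0.01734042] 11.034639668299423 [-1.79997171e+02 -4.07589899e-03 -8.80110695e+00]
```

View pics/qs.png

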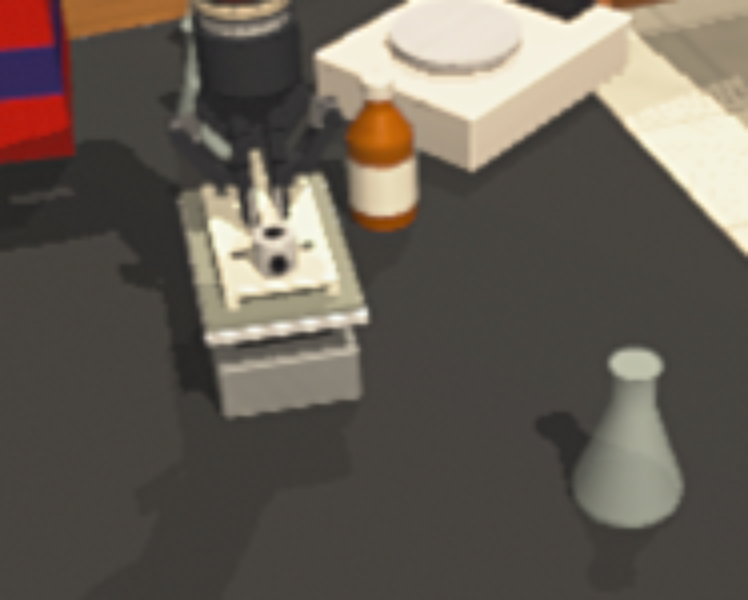

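```bash
python3 - <<'E'
from place import *
z=106
for k in range(16):
    z-=0.5
    p,r=tcp_for(z); move_l(p,r,speed=15); wait(.08); fs=[get_obs() for _ in range(1)]; o=fs[0]; f=o['wrist_force'][2]; print(z,round(o['t'],2),f.round(2),round(o['tcp_pos'][2]+4.05,2))
    if f>2.5: break
wait(.15)
o=get_obs(); print(o['t'],o['wrist_force'],o['moment'],o['grip_width'])
save(get_image('wrist'),'qw')
E
```

```text
105.5 25.94 3.58 106.09
26.0917 [-2.63058782 -0.86037179  3.77444873] [-0.01316635  0.36218703 -0.04681859] 10.916808618964907
```

View pics/qw.png

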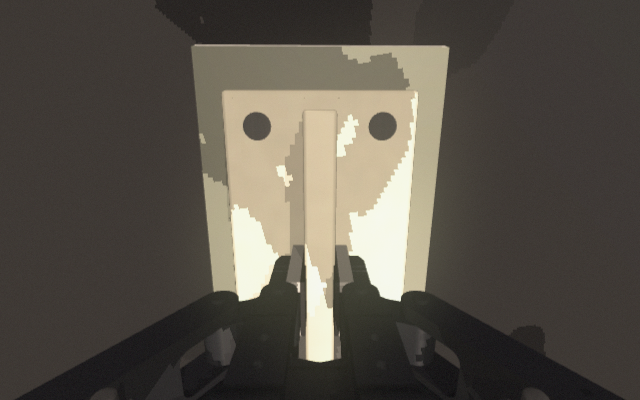

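The deck now carries it, with force rising as the pad yields. Before letting go, a quick check of lengthwise centring.

```bash
python3 - <<'E'
from place import *
T=tcpT(); w=get_calibration('wrist')
u=Ro.from_euler('z',YAW,degrees=True).as_matrix()
B=T@G; 
for z in (104,106,107):
    L=[onz(w,p,z,T) for p in ((193.5,46),(447.5,46))]; m=(L[0]+L[1])/2
    print(z,(np.linalg.inv(B)@np.r_[m,1]).round(1),np.linalg.norm(L[0]-L[1]).round(1), 'yaw',(np.degrees(np.arctan2(*(L[1]-L[0])[1::-1]))-90).round(2))
print('bracket origin',B[:3,3].round(1))
pl=proj(w,(B@np.array([[-75,-42,16,1],[-75,42,16,1]]).T).T[:,:3],T); print(pl.round(1))
b=get_image('top'); save(cv2.resize(b[190:270,170:270],(750,600),interpolation=cv2.INTER_CUBIC),'rt')
k=get_calibration('top'); 
C=np.array([[95,-60,0,1],[95,60,0,1],[75,-42,16,1],[75,42,16,1],[52,0,46,1]]).T
print(((proj(k,(B@C).T[:,:3])-[170,190])*7.5).round())
E
```

```text
104 [-94.5  -0.4  -1.7   1. ] 115.8 yaw -98.74
106 [-94.2  -0.5   0.3   1. ] 114.4 yaw -98.74
107 [-94.   -0.5   1.3   1. ] 113.7 yaw -98.74
bracket origin [523.5 238.7 105.7]
[[221.8  88.8]
 [421.4  89. ]]
[[581. 483.]
 [627. 172.]
 [528. 430.]
 [561. 210.]
 [467. 310.]]
```

View pics/rt.png

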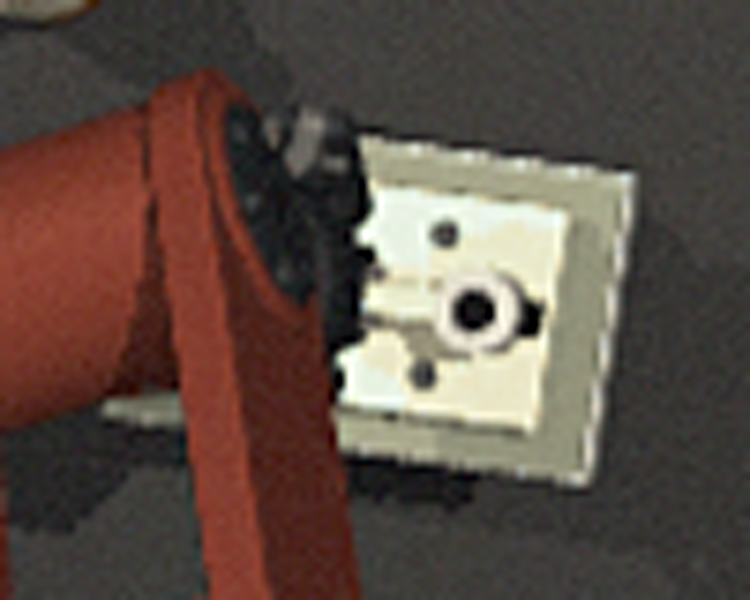

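Everything matches the prediction: bracket centred within about 1 mm and parallel. Release, back off, then look at the plate, which the failed first grip had nudged.

```bash
python3 - <<'E'
from h import *
import pickle
grip(30); wait(.1); o=get_obs(); print(o['t'],o['grip_width'],o['wrist_force'])
p=o['tcp_pos']; move_l(p+[0,0,90],None,speed=110); print(get_obs()['t'])
b=get_image('top'); save(cv2.resize(b[190:270,170:270],(750,600),interpolation=cv2.INTER_CUBIC),'st')
save(get_image('wrist'),'sw')
goto((540,-195,235),[180,0,-21]); wait(0.15)
o=get_obs(); im=get_image('wrist'); print(o['t'],o['tcp_pos'],o['ee_rot'])
pickle.dump((o,im),open('plate.pkl','wb'))
save(cv2.resize(im[110:300,210:460],(750,570),interpolation=cv2.INTER_CUBIC),'pl')
E
```

```text
26.6167 30.179771896788775 [-0.48836008  0.42107196 -0.62227916]
27.5833
29.425 [ 540.26954845 -193.80136179  234.83948174] [-1.79985823e+02  1.69560481e-02 -2.08964370e+01]
```

View pics/pl.png

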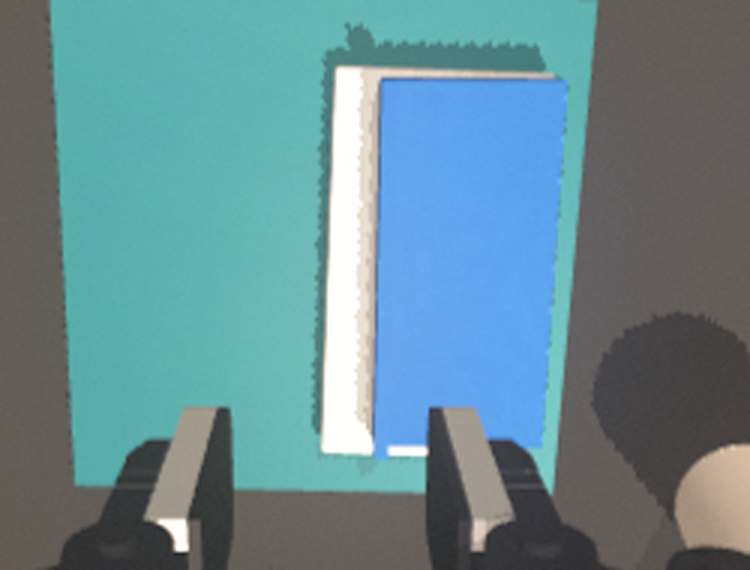

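View pics/sw.png

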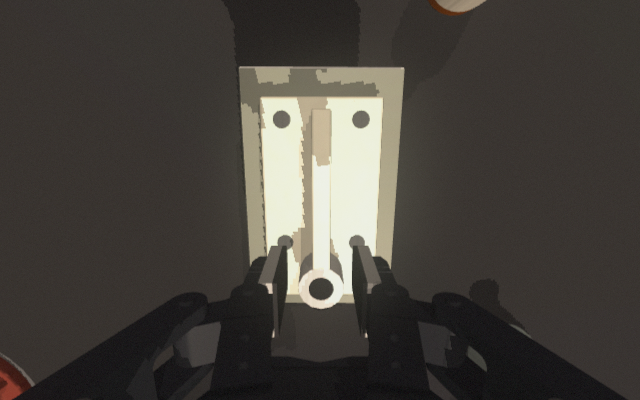

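The bracket lies flat and centred on the deck (wrist view: deck cols 240–404, bracket 261–382). The plate is clear to see, so I'll quantify its shift.

```bash
cat > plate.py <<'E'
from h import *
import pickle
cal=get_calibration('wrist')
from scipy.optimize import least_squares
def fitp(T,obs):
    # obs: (model pt, pixel)
    M=np.array([m for m,_ in obs],float); U=np.array([u for _,u in obs])
    f=lambda p:(proj(cal,Ro.from_euler('z',p[2],degrees=True).apply(M)+[p[0],p[1],15],T)-U).ravel()
    s=least_squares(f,[545,-243,-112]); return s.x,f(s.x)
A=tcpT(pickle.load(open('pile.pkl','rb'))[1][0]); C=tcpT(pickle.load(open('plate.pkl','rb'))[0])
c=lambda x,y:np.array([x/3.8+320,y/3.8+120])
d=lambda x,y:np.array([x/3+210,y/3+110])
if __name__=='__main__':
    po,r=fitp(A,[((-75,35,8),c(283,62)),((75,35,8),c(247,525)),((-75,-35,18),c(49,57))]); print('orig',po.round(2),r.round(1))
    pc,r=fitp(C,[((-75,35,8),d(567,79)),((75,35,8),d(542,447)),((-75,-35,18),d(380,79)),((75,-35,18),d(374,457))]); print('now',pc.round(2),r.round(1))
    R=Ro.from_euler('z',-112,degrees=True); print('shift in plate axes',R.inv().apply(np.r_[pc[:2]-po[:2],0]).round(2))
    for nm,T,pts in (('slab0',A,[c(12,45),c(288,53)]),('slab1',C,[d(336,68),d(556,73)])):
        print(nm,[onz(cal,p,15,T).round(1) for p in pts])
    for nm,T,pts in (('mat0',A,[(228+0,271.5),(394,273.5)]),('mat1',C,[d(76,485),d(553,493)])): print(nm,[onz(cal,p,3,T).round(1) for p in pts])
E
python3 plate.py
python3 - <<'E'
import cv2
im=cv2.imread('pics/w1.png'); cv2.imwrite('pics/w1y.png',cv2.resize(im[110:300,210:460],(750,570),interpolation=cv2.INTER_CUBIC)[:, :])
E
```

```text
orig [ 571.04 -241.92 -112.11] [ 0.4 -0.7 -0.   0.9 -0.4 -0. ]
now [ 577.61 -243.97 -111.06] [ 0.  -0.4  0.1  0.3  0.1  0.  -0.2  0.3]
shift in plate axes [-0.56  6.86  0.  ]
slab0 [array([ 558.3, -153.6,   15. ]), array([ 634.6, -185.3,   15. ])]
slab1 [array([ 558. , -153.2,   15. ]), array([ 635.3, -184.6,   15. ])]
mat0 [array([ 377.2, -278.1,    3. ]), array([ 580.6, -358.9,    3. ])]
mat1 [array([ 387.7, -281.2,    3. ]), array([ 582.2, -359.4,    3. ])]
```

The slab is unmoved. The plate has shifted 6.9 mm (+y) and 1° from the first failed grip. I'll push it back with both open fingertips against the inside of its lip, finding the height by touch.

```bash
cat > push.py <<'E'
from h import *
import pickle
PO=np.array([571.04,-241.92]); YAW=-112.1
R=Ro.from_euler('z',YAW,degrees=True)
P=lambda y,z:np.r_[PO,z]+R.apply([0,y,0])
r=[180,0,YAW]
if __name__=='__main__':
    print(solve_ik(P(-3,60),r),solve_ik(P(-3,-15),r))
    grip(70)
    goto(P(0,60),r); move_l(P(0,8),r,speed=100); wait(.1)
    o=get_obs(); f0=o['wrist_force']; print(o['t'],f0,(o['tcp_pos']-P(0,8)).round(1),o['ee_rot'])
    z=8
    while z>-20:
        z-=2; move_l(P(0,z),r,speed=50); o=get_obs(); f=o['wrist_force']-f0; print(z,round(o['t'],2),f.round(1),o['tcp_pos'][2].round(1))
        if f[2]>2.5: break
    zc=o['tcp_pos'][2]
    move_l(P(0,z+4),r,speed=50); wait(.1); o=get_obs(); print('up',o['t'],o['wrist_force'],o['tcp_pos'])
    pickle.dump((z,zc),open('zc.pkl','wb'))
    save(get_image('wrist'),'uw'); a=get_image('side'); save(cv2.resize(a[170:350,240:480],(800,600)),'us')
E
python3 push.py
```

```text
[-2.94765731e+01  2.05132864e+01  9.92030345e+01 -2.54444375e-14
  6.02836791e+01  8.26234269e+01] [-2.94765731e+01  2.67925915e+01  1.00226810e+02 -2.54444375e-14
  5.29805981e+01  8.26234269e+01]
32.0917 [ 0.16467416 -0.00594505  0.08281941] [ 0.8 -0.5  0.9] [-1.79895270e+02 -1.33447729e-02 -1.12099370e+02]
6 32.34 [ 0.  -0.3  0. ] 6.4
4 32.59 [-0.1 -0.8  0.1] 3.8
2 32.84 [-0.5 -0.5 -0.4] 1.7
0 33.09 [-0.1 -0.3 -0.2] -0.3
-2 33.34 [-0.1 -0.2 -0.4] -2.2
-4 33.59 [ 1.1  0.2 -0.8] -4.2
-6 33.84 [ 0.  -0.1  0.6] -6.2
-8 34.09 [ 0.2  0.7 -0.6] -8.2
-10 34.34 [-0.5 -0.1  0. ] -10.3
-12 34.59 [-4.2  0.7  8. ] -10.5
up 34.9417 [ 0.06122234  0.93384369 -0.21948742] [ 570.95861967 -241.88552528   -8.20137881]
```

View pics/uw.png

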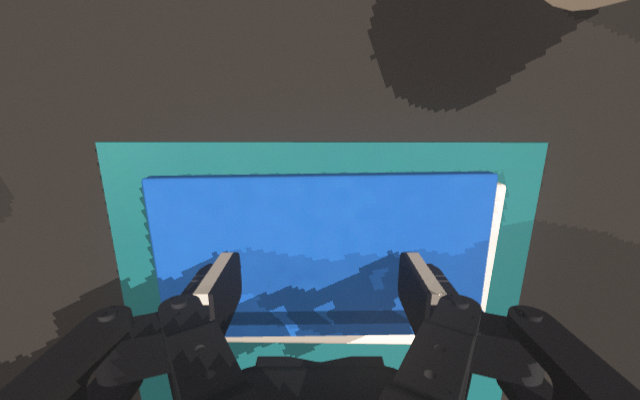

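View pics/us.png

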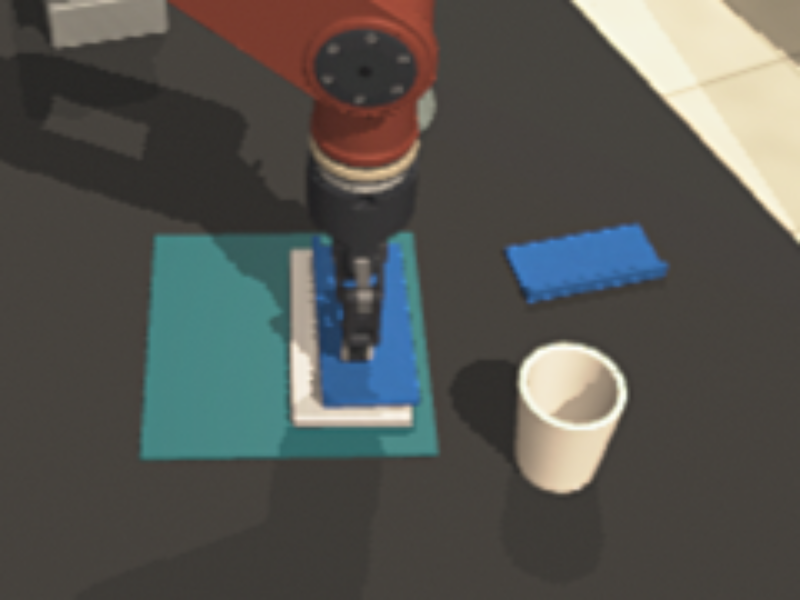

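```bash
python3 - <<'E'
from push import *
z=-7.6
move_l(P(-9,z),r,speed=40)
for y in (-12,-14,-16,-17.5):
    move_l(P(y,z),r,speed=30); o=get_obs(); l=R.inv().apply(o['tcp_pos']-np.r_[PO,0]); print(y,round(o['t'],2),R.inv().apply(o['wrist_force']).round(1),l.round(1))
wait(.1); o=get_obs(); l=R.inv().apply(o['tcp_pos']-np.r_[PO,0]); print(o['t'],l.round(2))
im=get_image('wrist'); save(im,'vw')
T=tcpT(o); cal=get_calibration('wrist')
Rp=R
print('target corners',[proj(cal,R.apply(c)+np.r_[PO,15],T).round(1).tolist() for c in ([-75,35,8],[75,35,8],[-75,-35,18],[75,-35,18])])
E
```

```text
-12 35.67 [ 0.6  0.9 -0.2] [  0.  -12.   -7.4]
-14 35.92 [-0.5  1.  -0.2] [  0.1 -13.7  -7.4]
-16 36.17 [-0.   1.7  0.3] [  0.1 -15.9  -7.4]
-17.5 36.42 [0.5 1.2 1. ] [ -0.  -17.4  -7.5]
36.5167 [  0.02 -17.48  -7.53]
target corners [[[137.7, 148.9]], [[504.1, 149.3]], [[149.2, 312.5]], [[492.0, 313.0]]]
```

View pics/vw.png

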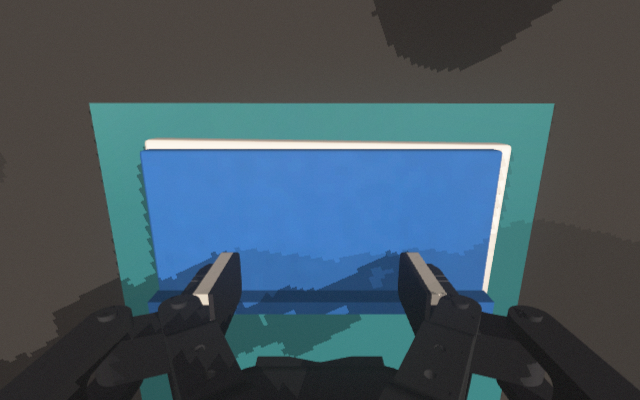

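The plate's edge is now parallel and about 1 mm short of its original line. One more millimetre, then retreat and verify from the original viewpoint.

```bash
python3 - <<'E'
from push import *
move_l(P(-18.4,-7.6),r,speed=30); wait(.1); o=get_obs(); print(o['t'],R.inv().apply(o['tcp_pos']-np.r_[PO,0]).round(2))
move_l(P(-10,-6),r,speed=50); move_l(P(-10,90),r,speed=150)
goto((540,-195,235),[180,0,-21]); wait(0.2)
o=get_obs(); im=get_image('wrist'); print(o['t'],o['tcp_pos'],o['ee_rot'],o['wrist_force'])
pickle.dump((o,im),open('plate3.pkl','wb'))
save(im,'yfull')
a=cv2.cvtColor(cv2.imread('pics/w1.png'),cv2.COLOR_BGR2RGB)[120:275,320:410]
save(cv2.resize(np.hstack([a,im[120:275,320:410]]),None,fx=3.8,fy=3.8,interpolation=cv2.INTER_CUBIC),'cmp2')
for c in ('side','top'): save(get_image(c),'end_'+c)
E
```

```text
36.9167 [  0.02 -18.29  -7.54]
39.6083 [ 539.72257141 -194.96302082  234.25966081] [-1.79993506e+02  7.09667573e-02 -2.10230062e+01] [-0.02741666  0.44825772  0.31774654]
```

View pics/cmp2.png

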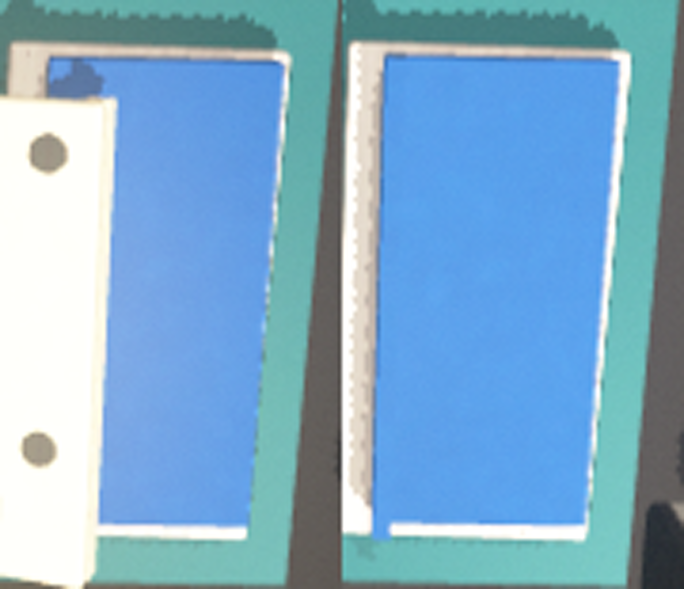

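View pics/end_side.png

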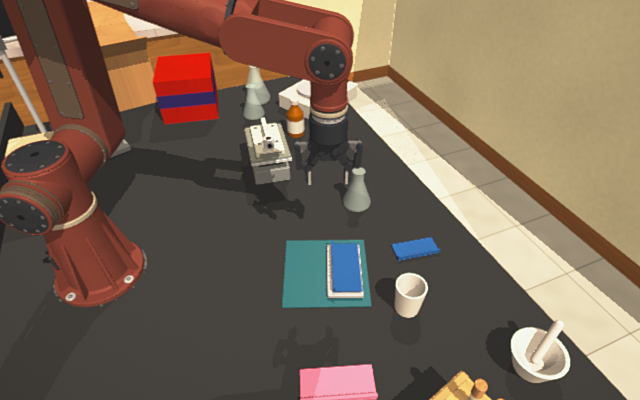

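View pics/end_top.png

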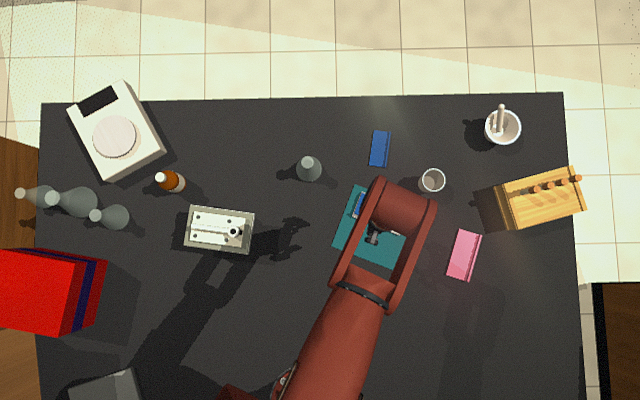

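The plate now lines up with its original position relative to the slab, within about 1 mm. The bracket is flat on the deck at top-view (220,230). The flask (308,169), bottle (169,181) and beaker (432,180) are where they started.

```bash
python3 - <<'E'
from h import *
print(get_obs()['t']); print(sign_off())
E
```

```text
39.7583
the job is handed in; nothing more can be done
None
```

The bracket is lying flat, web up, on the lift's deck, but the blue plate did not stay still throughout. It was moved during a failed first grip, and I pushed it back afterwards. I handed the job in at 39.8 s with the arm clear of everything.

- **First grip failed:** The fingers end well short of the reported TCP: 33 mm by touch with the gripper at 70 mm, roughly 26 mm nearly shut. The tips pinched only the crest of the web and slid off. That dragged the bracket about 5 mm and the blue plate about 7 mm and 1° towards +y. The slab did not move.
- **Second grip and placing:** This grip went deeper and held, reading 11.7 mm on the 12 mm web. I lifted straight up, levelled the bracket and lowered it until the deck carried it, then let go and moved away.
- **Deck height:** Contact came at about 106–107 mm above the bench, while my camera measurement had said 101 mm. I went by the contact.
- **Blue plate:** I pushed it back with the open fingertips against the inside of its lip. From the original viewpoint it is now within about 1 mm of where it started.
- **Last checks:** The wrist and top pictures show the bracket centred to about 1 mm and parallel to the deck's long side. The flask, bottle and beaker show at their starting positions in the top picture.

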